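# Refit the winged handle and open the extraction shutter

### The job

The winged handle has come off the powder-extraction console beside the balance. Put it back on the square spindle that sticks out of the console's sloping panel and push it fully home, then turn the spindle clockwise with it until the shutter is fully open against its stop, and leave the handle seated there. Do not disturb the bottle, the beaker and the jar.

Things in the scene. Friction and masses are not known exactly. Their poses are not given: they have to be found in the camera images.
- handle: Loose grey plastic winged handle, 220 g, upright on the bench. Its boss, a 44 x 44 mm square block 34 mm high, has a 27 x 27 mm square bore, 30 mm deep, open in its underside with a 3 mm chamfer, sides parallel to the boss's faces. On the boss stands one straight wing. Origin: centre of the bore's mouth, on the underside. x: along the wing; z: up, along the bore.
- grip (a point): Where to grip the handle's wing, 57 mm above the boss's underside on the bore's axis, same axes as the handle. The wing is a flat grip 100 mm long (x), 16 mm thick (y) and 36 mm high, from 34 to 70 mm above the underside, centred and parallel to two faces of the boss.
- console: Fixed white wedge-shaped extraction console, 240 mm wide (y), 200 mm deep (x), 50 mm high in front and 165 mm at the back, so that its panel slopes at 30 degrees and faces up and to the console's front (-x). A duct stub r 35 mm sticks 50 mm out of its back. Origin: centre of its underside.
- seat (a point): Centre of the top of the round hub disc (48 mm across, 10 mm high) at the spindle's foot, fixed to the panel: the boss's underside comes down to this point when fully home. z: the spindle's axis, out of the panel, 30 degrees from vertical; x: up the slope; y: level, to the console's left. Does not turn with the spindle.
- spindle_end (a point): Centre of the spindle's free end, 26 mm above the seat on its axis, same fixed axes. Plain steel square bar 24 x 24 mm, its last 6 mm tapering to 16 x 16. How its flats stand about the axis varies and is not told: the drive to the shutter has up to 0.9 rad of play in which only the spindle turns. Stiff: 0.05 N m in the play, 0.2 N m with the shutter.
- shutter (a joint): Angle of the shutter, a sector-shaped aluminium blade (radius 88 mm, 2 to 6 mm over the panel) on the hub disc: 0 = shut, over the black air opening on the panel's upper left (mostly hiding it); grows when turned clockwise as seen looking at the panel; 1.35 rad = stop, fully open. It stays where it is left.
- bottle: Bystander: white plastic bottle with blue cap, 68 mm across, 150 mm high. Origin: centre of its underside.
- beaker: Bystander: clear glass beaker, 68 mm across, 85 mm high. Origin: centre of its underside.
- jar: Bystander: brown glass jar with white lid, 60 mm across, 75 mm high. Origin: centre of its underside.
Mind the look-alikes: they are no part of the job. What is shaped like the handle but pink is not meant.

How it is judged:
By the outcome, as a careful person would: the job done as asked, in the order asked, and still so for the second after the job is handed in, with the robot touching nothing.
It also fails if it takes over 70 s, if anything falls off the work surface, if the arm or the gripper's body presses on something with over 40 N, if the wrist force passes 120 N, or if a joint passes its speed limit or range.

### The arm

A 7-joint arm with a two-finger parallel gripper is mounted at the origin on the work surface. World frame = base frame: x ahead of the robot, y to its left, z up, the work surface at z = 0. Lengths are in m, angles in rad, forces in N, time in s.
With the tool pointing down it reaches from about 0.425 to 0.875 m from the base axis. Payload 4.7 kg.
Tool frame: the origin (TCP) lies midway between the tips of the shut fingers; the grasp point (between the pads) lies 19 mm behind it; z points along the fingers, y is the line along which they close (so a half turn about z gives the same grasp; the last joint's range is limited). The gripper opens to 87 mm and grips with 3 to 60 N. Pads are 19 mm wide; open, the fingers measure 117 mm over their backs; the gripper's body (75 mm by 190 mm) begins 51 mm behind the grasp point.
Start: joints at [-1.136, 0.321, -0.07, 1.45, 0.023, 1.371, -0.057], TCP at [0.266, 0.593, 0.187] pointing down, gripper open.
Joint ranges: [-2.86, 2.86], [-0.3, 2.09], [-1.38, 1.24], [0.06, 2.45], [-1.56, 4.7], [0.09, 2.05], [-2.69, 2.69]. Speed limits (rad/s): [2.57, 2.57, 3.14, 3.14, 3.14, 3.14, 3.14].

### API

Orientations are given as a rotation vector (axis times angle).
In Python, from bench import ctrl gives the robot as it stands. The module is installed in compiled form; this text tells all that it offers.
- The arm moves only by the tool carry_out, never from a script. Its argument "steps" is a list of rows, each a list of 7 numbers: the turn, a rotation vector about the world's x, y, z in degrees, then the shift along the world's x, y, z in cm, then the opening, from 0 (shut) to 1 (fully open). A call has 1 to 12 rows; each row is the pose to reach, as a shift and turn from the pose commanded when the call began; what a row does not reach only later rows make up. A row lasts 1/10 s, in which the tool goes at most 50 mm and 8.59 degrees, less where a joint would pass 70% of its speed; a pose out of reach is approached as far as the arm can. A call with a gripper value outside its range is refused whole. The fingers move at their own pace and stop on an object; "squeeze" is the grip in N (left out, the last holds). Time passes only in rows, so rows that repeat a pose let the fingers close. It gives the time, the measured TCP pose, the force, the opening and the grip force at its end, in the units of the state.
- ctrl.get_state(): the state, without advancing time (a new reading comes with each control period).
- ctrl.get_image(name): name is "scene" or "top" or "wrist"; returns a dict with "pixels" (400x640x3 uint8, red, green, blue), "camera_matrix" (3x3 intrinsics, pixels), "cam_to_world" (4x4, takes a point from camera to world coordinates); the wrist camera has in their place "T_tool_cam" (4x4, takes a point from camera to tool coordinates, whose origin is the TCP and whose axes are the flange's). Camera axes: x right, y down, z forward; pixel columns grow to the right and rows downward; lengths in m; the calibration is good to about 2 mm. The wrist camera is an equidistant fisheye: a pixel r from the principal point sees the ray r / f radians off the axis. A picture is of the moment at which its call begins: read the wrist's pose just before it. There is no depth.
- ctrl.close_job(): hands the job in; it is judged then, once.
The state is a dict: "time": time; "joint_positions": joint angles; "qd": joint speeds; "joint_torque": joint torques, N m; "position": TCP position; "tool_rot": TCP orientation; "ft_force": force on the tool from outside, world axes, zero at the start; "torque": the same for the moment, N m; "grip_width": opening from 0.0 (shut) to 1.0 (fully open); "grip_force": force on a finger pad.
Only numpy, scipy, OpenCV 4.12 (cv2) and the standard library are available. Lean on these libraries where they do the work, as an engineer would, in place of code of your own. Each camera call takes 0.05 s, during which the arm holds its last target. There are 200 camera calls.

## Working session

There is one attempt and no reset: what is moved stays moved. The work goes in short steps, Python scripts to look and compute and a tool call to move; the robot and the scene stay as the last step left them, time stands still between calls to the robot, and variables do not carry over. Pictures are saved under pics/ and viewed, at most 10 in all, crops included, and the job is handed in when it is done.

Besides the shell and the picture viewer there is one more tool, called after "Emit:" as name([rows], argument=value, ...), one row to a line, values as JSON. carry_out: Moves the arm, as the interface text tells. Its arguments: {"type":"object","properties":{"steps":{"type":"array","items":{"type":"array","items":{"type":"number"}}},"squeeze":{"type":"number"}},"required":["steps"]}

```bash
mkdir -p pics
cat > h.py <<'E'
import numpy as np, cv2
from scipy.spatial.transform import Rotation as R
from bench import ctrl
def grab(n,f=None):
    s=ctrl.get_state(); im=ctrl.get_image(n)
    if f: cv2.imwrite(f'pics/{f}.png',cv2.cvtColor(im['pixels'],cv2.COLOR_RGB2BGR))
    return s,im
def ray(im,uv,s=None):
    K=np.array(im['camera_matrix']);u=(uv[0]-K[0,2])/K[0,0];v=(uv[1]-K[1,2])/K[1,1]
    if 'cam_to_world' in im: T=np.array(im['cam_to_world']);d=np.array([u,v,1.])
    else:
        W=np.eye(4);W[:3,:3]=R.from_rotvec(s['tool_rot']).as_matrix();W[:3,3]=s['position']
        T=W@np.array(im['T_tool_cam']);r=np.hypot(u,v);d=np.array([np.sin(r)*u/r,np.sin(r)*v/r,np.cos(r)]) if r>1e-9 else np.array([0,0,1.])
    d=T[:3,:3]@d
    return T[:3,3],d/np.linalg.norm(d)
def onplane(im,uv,z,s=None):
    o,d=ray(im,uv,s); return o+d*(z-o[2])/d[2]
def proj(im,P,s=None):
    K=np.array(im['camera_matrix'])
    if 'cam_to_world' in im: T=np.array(im['cam_to_world'])
    else:
        W=np.eye(4);W[:3,:3]=R.from_rotvec(s['tool_rot']).as_matrix();W[:3,3]=s['position'];T=W@np.array(im['T_tool_cam'])
    p=T[:3,:3].T@(np.array(P)-T[:3,3])
    if 'cam_to_world' in im: n=p[:2]/p[2]
    else: h=np.hypot(p[0],p[1]);n=p[:2]/h*np.arctan2(h,p[2])
    return np.array([K[0,0]*n[0]+K[0,2],K[1,1]*n[1]+K[1,2]])
def tri(rays):
    A=np.zeros((3,3));b=np.zeros(3)
    for o,d in rays: M=np.eye(3)-np.outer(d,d);A+=M;b+=M@o
    p=np.linalg.solve(A,b);return p,[np.linalg.norm((np.eye(3)-np.outer(d,d))@(p-o)) for o,d in rays]
E
python3 - <<'E'
from h import *
for n in('scene','top','wrist'):
    s,im=grab(n,n+'0')
    T=im.get('cam_to_world',im.get('T_tool_cam'));print(n,np.round(im['camera_matrix'],1).tolist(),np.round(T,3).tolist())
print(s)
a=cv2.imread('pics/scene0.png');b=cv2.imread('pics/top0.png')
E
```

```text
scene [[464.0, 0.0, 322.4], [0.0, 464.0, 200.2], [0.0, 0.0, 1.0]] [[0.52, 0.541, -0.661, 1.182], [0.854, -0.316, 0.413, -0.38], [0.014, -0.779, -0.626, 0.692], [0.0, 0.0, 0.0, 1.0]]
top [[464.0, 0.0, 324.5], [0.0, 464.0, 195.5], [0.0, 0.0, 1.0]] [[0.006, -0.988, 0.157, 0.408], [-1.0, -0.008, -0.015, -0.003], [0.016, -0.156, -0.988, 1.126], [0.0, 0.0, 0.0, 1.0]]
wrist [[309.7, 0.0, 321.0], [0.0, 309.7, 198.8], [0.0, 0.0, 1.0]] [[-0.0, -0.966, -0.259, 0.07], [1.0, 0.0, -0.001, 0.0], [0.001, -0.259, 0.966, -0.198], [0.0, 0.0, 0.0, 1.0]]
{'time': 0.1, 'joint_positions': array([-1.13587052,  0.3217032 , -0.07009321,  1.45153249,  0.02261522,
        1.37078702, -0.05690354]), 'qd': array([ 0.00104525, -0.00127557, -0.00032739, -0.00245527, -0.00050869,
       -0.00066638,  0.00227509]), 'joint_torque': array([-1.36756339e-05, -4.92572844e+01, -4.05907910e-01, -3.13393164e+01,
       -6.42025354e-02,  3.96386767e-02,  6.21409936e-05]), 'position': array([0.26536168, 0.59277582, 0.18611095]), 'tool_rot': array([-6.56060599e-01, -3.07207942e+00,  2.55318287e-03]), 'ft_force': array([ 0.46677755, -0.32399792, -0.6731512 ]), 'torque': array([-0.0235336 ,  0.01516991, -0.02727321]), 'grip_force': 0.0, 'grip_width': 1.0002575449587752}
```

View pics/scene0.png

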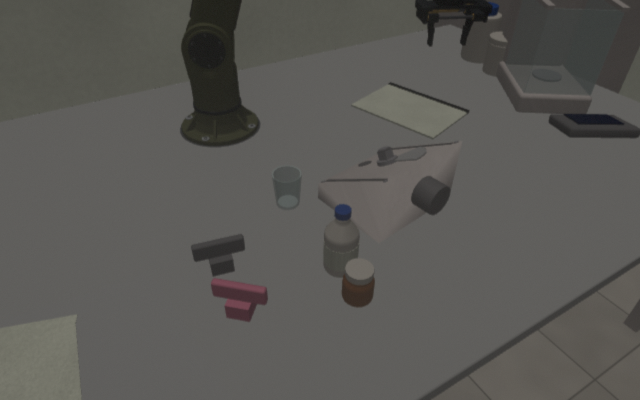

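View pics/top0.png

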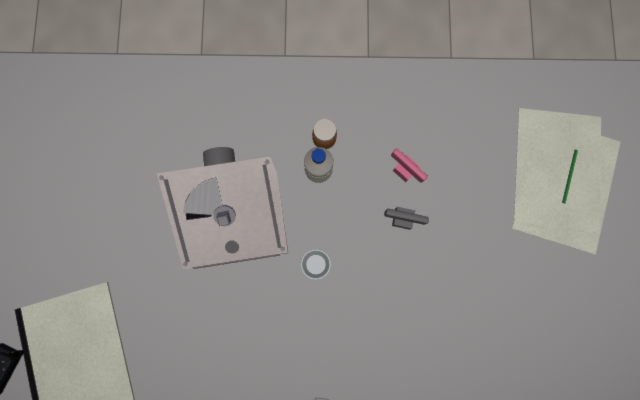

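The scene view shows the grey handle at about (218,247) and the pink look-alike at (240,295). The spindle is at about (387,155). In the top view the handle is at (406,216), the spindle at (223,215), the bottle at (319,160), the jar at (324,132) and the beaker at (316,264).

Run:
```python
from h import *
_,t=grab('top');_,s=grab('scene')
for nm,a,b in(('wing',(406.5,216),(218.5,247)),('spin',(223,214),(386,155)),('bottlecap',(319,155),(343,211))):
    p,e=tri([ray(t,a),ray(s,b)]);print(nm,p.round(3),np.round(e,4))
for nm,a,z in(('handle',(406.5,216),.07),('pink',(409,165),.07),('bottle',(319,160),.13),('jar',(324,132),.075),('beaker',(316,264),.085)):print(nm,onplane(t,a,z).round(3))
for a,z in (((386-223,155),0),):pass
# console corners: front low z=.05, back z=.165
for uv,z in(((186,268),.05),((287,251),.05),((271,158),.165),((159,177),.165)):print('corner',onplane(t,uv,z).round(3))
for nm in('scene','top'):
    im=cv2.imread(f'pics/{nm}0.png')
    c=im[120:240,300:480] if nm=='scene' else im[145:285,145:445]
    f=4 if nm=='scene' else 2.6
    cv2.imwrite(f'pics/c_{nm}.png',cv2.resize(np.clip(c*1.6,0,255).astype(np.uint8),None,fx=f,fy=f,interpolation=cv2.INTER_CUBIC))
```

```text
wing [ 0.531 -0.21   0.054] [0.0004 0.0004]
spin [0.523 0.199 0.128] [0.0027 0.0027]
bottlecap [ 0.652 -0.005  0.146] [0.0002 0.0002]
handle [ 0.529 -0.207  0.07 ]
pink [ 0.649 -0.216  0.07 ]
bottle [ 0.645 -0.005  0.13 ]
jar [ 0.725 -0.016  0.075]
beaker [ 0.419 -0.     0.085]
corner [0.409 0.296 0.05 ]
corner [0.449 0.067 0.05 ]
corner [0.64  0.097 0.165]
corner [0.597 0.33  0.165]
```

View pics/c_top.png

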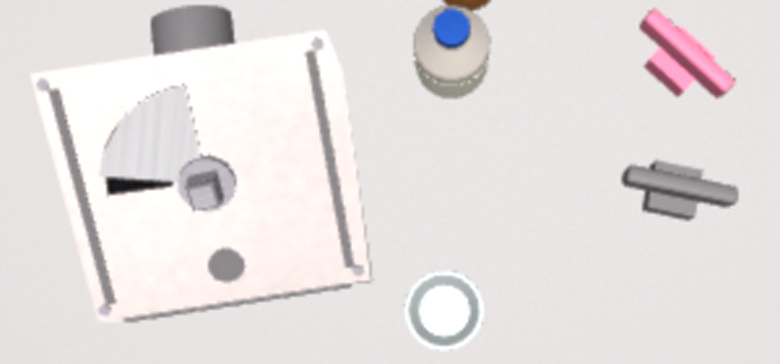

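The panel's shutter covers the opening, and the spindle is on the hub at crop (205,185). The console is yawed about +10°. I'll look along the spindle axis with the wrist camera first.

Emit:
carry_out([
  [0,0,0,2,-4,5,1],
  [0,0,0,4,-8,10,1],
  [5.2,-29.5,0,22,-40,10,1],
  [5.2,-29.5,0,22,-40,10,1],
  [5.2,-29.5,0,22,-40,10,1],
  [5.2,-29.5,0,22,-40,10,1],
  [5.2,-29.5,0,22,-40,10,1],
  [5.2,-29.5,0,22,-40,10,1],
  [5.2,-29.5,0,22,-40,10,1],
  [5.2,-29.5,0,22,-40,10,1],
  [5.2,-29.5,0,22,-40,4,1],
  [5.2,-29.5,0,22,-40,4,1],
])

```text
time: 1.45
position: [0.4921, 0.2353, 0.2331]
tool_rot: [0.548, 2.608, 0.251]
ft_force: [-1.4, 1.6, 0.4]
grip_width: 1.005
grip_force: 0.0
```

Run:
```python
from h import *
s,im=grab('wrist','w1');print(s['position'],s['tool_rot'],s['joint_positions'].round(3),s['time'],s['qd'].round(3))
print(R.from_rotvec(s['tool_rot']).as_matrix().round(3))
```

```text
[0.49207606 0.23534454 0.23309768] [0.54806056 2.60763884 0.25072465] [-0.348 -0.302 -0.257  2.079  0.167  0.905  0.471] 1.45 [ 1.94   0.    -1.192  0.36  -0.698 -0.586  0.95 ]
[[-0.814  0.336  0.473]
 [ 0.42   0.904  0.081]
 [-0.401  0.265 -0.877]]
```

View pics/w1.png

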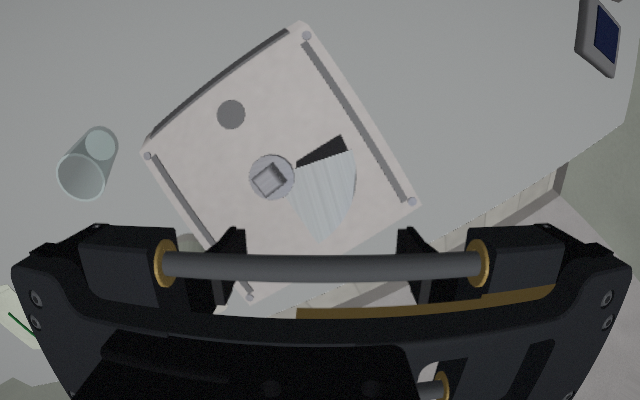

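The wrist view shows the hub and square spindle at about (270,178), with the arm still moving. I'll let it settle and then measure.

Emit:
carry_out([
  [0,0,0,0,0,0,1],
  [0,0,0,0,0,0,1],
  [0,0,0,0,0,0,1],
  [0,0,0,0,0,0,1],
  [0,0,0,0,0,0,1],
])

```text
time: 2.0
position: [0.4917, 0.2345, 0.2325]
tool_rot: [0.549, 2.607, 0.243]
ft_force: [-0.6, -0.5, 0.2]
grip_width: 0.999
grip_force: 0.0
```

Run:
```python
from h import *
s,im=grab('wrist','w2');print(s['position'],s['joint_positions'].round(3),s['time'],abs(s['qd']).max().round(3))
print(R.from_rotvec(s['tool_rot']).as_matrix().round(3))
p=proj(im,(.523,.199,.128),s);print(p)
u,v=p.astype(int);c=im['pixels'][v-50:v+50,u-60:u+60,::-1]
c=np.clip(c*1.3,0,255).astype(np.uint8)
cv2.imwrite('pics/w2c.png',cv2.resize(c,None,fx=6,fy=6,interpolation=cv2.INTER_CUBIC));print(u-60,v-50)
```

```text
[0.49173358 0.23447081 0.23249879] [-0.34  -0.301 -0.267  2.078  0.171  0.908  0.467] 2.0 0.008
[[-0.813  0.338  0.474]
 [ 0.419  0.905  0.075]
 [-0.403  0.26  -0.878]]
[272.41751746 186.51919355]
212 136
```

View pics/w2c.png

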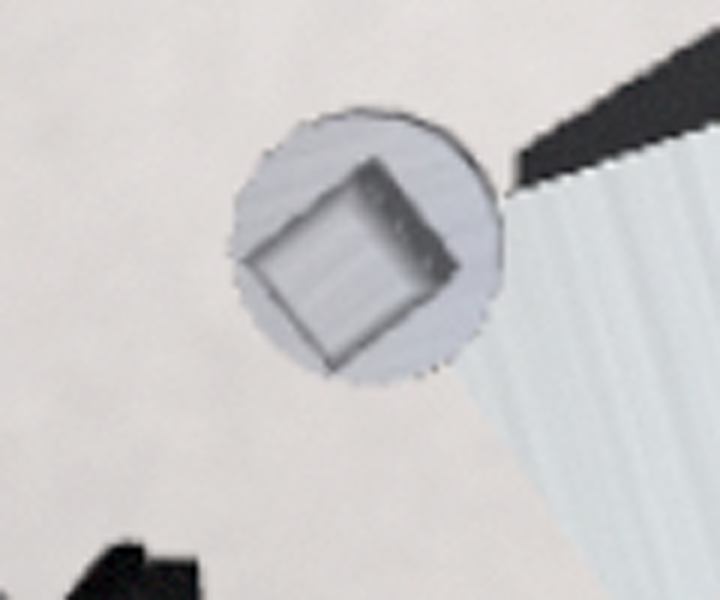

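The spindle's end square is clear in the crop: hub centre at about (273,177), with flats about 40° off the image axes. The arm stopped short because joint 2 is at its limit. I'll take a second view with the tool vertical on the way to the handle.

Emit:
carry_out([
  [-5.2,29.5,0,5,-13,7,1],
  [-5.2,29.5,0,5,-13,7,1],
  [-5.2,29.5,0,5,-13,7,1],
  [-5.2,29.5,0,5,-13,7,1],
  [-5.2,29.5,0,5,-13,7,1],
  [-5.2,29.5,0,5,-13,7,1],
  [-5.2,29.5,0,5,-13,7,1],
  [-5.2,29.5,0,5,-13,7,1],
  [-5.2,29.5,0,5,-13,7,1],
])

```text
time: 2.95
position: [0.5412, 0.1035, 0.3025]
tool_rot: [-0.641, -3.058, 0.027]
ft_force: [0.4, -0.8, 0.2]
grip_width: 0.997
grip_force: 0.0
```

Run:
```python
from h import *
s,im=grab('wrist','w3');print(s['position'],s['joint_positions'].round(3),s['time'],abs(s['qd']).max().round(3))
print(R.from_rotvec(s['tool_rot']).as_matrix().round(3))
p=proj(im,(.523,.199,.128),s);print(p, proj(im,(.53,-.21,.07),s))
import pickle;pickle.dump((s,im),open('w3.pkl','wb'))
u,v=p.astype(int);a=max(u-65,0);b=max(v-45,0);c=im['pixels'][b:b+90,a:a+130,::-1]
c=np.clip(c*1.3,0,255).astype(np.uint8);print(a,b)
cv2.imwrite('pics/w3c.png',cv2.resize(c,None,fx=6,fy=6,interpolation=cv2.INTER_CUBIC))
```

```text
[0.54124509 0.10354785 0.30250951] [-0.261  0.099  0.02   1.488  0.006  1.577  0.916] 2.95 0.008
[[-0.916  0.402 -0.02 ]
 [ 0.402  0.916 -0.013]
 [ 0.013 -0.02  -1.   ]]
[389.90783728 133.16591443] [151.98207332 239.95049543]
324 88
```

View pics/w3c.png

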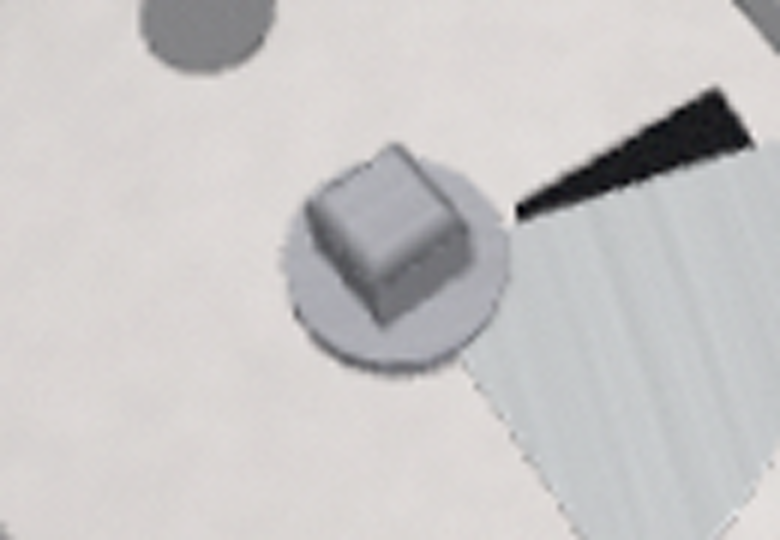

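In this view the hub top is centred at about (398,258) in the crop, the spindle's foot corners are at (383,325) and (470,265), and its end face is around (388,210). I'll triangulate these and get the flats' angle.

Run:
```python
from h import *
import pickle
s3,i3=pickle.load(open('w3.pkl','rb'))
# rebuild s2
s2={'position':np.array([.49173358,.23447081,.23249879]),'tool_rot':np.array([.549,2.607,.243])}
f2=lambda x,y:(212+x/6-.4,136+y/6-.4); f3=lambda x,y:(324+x/6-.4,88+y/6-.4)
seat,e=tri([ray(i3,f2(365,248),s2),ray(i3,f3(398,258),s3)]);print('hub',seat.round(4),np.round(e,4))
end,e=tri([ray(i3,f2(340,268),s2),ray(i3,f3(386,212),s3)]);print('end',end.round(4),np.round(e,4),'len',np.linalg.norm(end-seat),((end-seat)/np.linalg.norm(end-seat)).round(3))
yaw=np.radians(10.2);X=np.array([np.cos(yaw),np.sin(yaw),0]);Y=np.array([-X[1],X[0],0]);Z=np.array([-.5*X[0],-.5*X[1],.866]);XS=np.cross(Y,Z)
def pl(uv,s,h):
    o,d=ray(i3,uv,s);p0=seat+h*Z;p=o+d*((p0-o)@Z)/(d@Z)-p0;return np.array([p@XS,p@Y])*1000
def show(nm,pts,s,f,h):
    q=[pl(f(*p),s,h) for p in pts];print(nm,[t.round(1).tolist() for t in q])
    for a,b in zip(q,q[1:]+q[:1]):d=b-a;print('   L%.1f ang %.1f'%(np.linalg.norm(d),np.degrees(np.arctan2(d[1],d[0]))%90))
show('w2 base',[(375,157),(460,268)],s2,f2,0)
show('w2 end(20mm)',[(245,262),(333,370)],s2,f2,.02)
show('w3 base',[(315,240),(383,325),(470,265)],s3,f3,0)
show('w3 end',[(395,145),(467,225),(378,278),(308,207)],s3,f3,.024)
# shutter edge
```

```text
hub [0.5212 0.2021 0.1153] [0.0004 0.0004]
end [0.5099 0.2002 0.1338] [0.0004 0.0004] len 0.02174198289525713 [-0.52  -0.089  0.85 ]
w2 base [[-12.2, 10.3], [11.9, 11.4]]
   L24.1 ang 2.6
   L24.1 ang 2.6
w2 end(20mm) [[-10.6, -13.3], [12.3, -11.7]]
   L22.9 ang 4.0
   L22.9 ang 4.0
w3 base [[-13.4, -11.8], [11.1, -10.7], [10.3, 11.8]]
   L24.5 ang 2.5
   L22.5 ang 1.9
   L33.5 ang 44.8
w3 end [[-10.7, 9.8], [12.2, 11.4], [11.5, -9.3], [-9.5, -12.1]]
   L22.9 ang 4.1
   L20.7 ang 88.0
   L21.2 ang 7.7
   L22.0 ang 3.2
```

Seat is at about (0.521, 0.202, 0.115), and the measured axis (-.52,-.09,.85) agrees with the expected 30° slope. The flats stand +2.5° about the axis. Next I'll measure the wing in the top and scene views and plan the look pose over the handle.

```bash
cat >> h.py <<'E'
def rel(Rt,s=None):
    s=s or ctrl.get_state(); return np.degrees((R.from_matrix(Rt)*R.from_rotvec(s['tool_rot']).inv()).as_rotvec()).round(1)
E
python3 - <<'E'
from h import *
C={}
for n,(x0,y0,x1,y1) in {'top':(375,195,440,240),'scene':(180,225,260,285)}.items():
    _,im=grab(n);g=cv2.cvtColor(im['pixels'],cv2.COLOR_RGB2GRAY)[y0:y1,x0:x1];hsv=cv2.cvtColor(im['pixels'],cv2.COLOR_RGB2HSV)[y0:y1,x0:x1]
    bg=np.median(g);print(n,bg,np.percentile(g,[1,5,10]))
    m=(g<bg*.72).astype(np.uint8)
    k,l,st,_=cv2.connectedComponentsWithStats(m);i=1+st[1:,4].argmax();print(st[i])
    # column-wise dump
    print('\n'.join(''.join('%x'%(v//16) for v in r) for r in g[max(st[i,1]-1,0):st[i,1]+st[i,3]+1,max(st[i,0]-1,0):st[i,0]+st[i,2]+1]))
E
```

```text
top 177.0 [ 66.  97. 114.]
[  9  12  45  23 583]
bbbbbbbbbbbbba9aaaabbbbbbbbbbbbbbbbbbbbbbbbbbbb
bbbbaaabbbbba767889aaaabbbbbbbbbbbbbbbbbbbbbbbb
bbba888aaaaa646777778889aaaaabbbbbbbbbbbbbbbbbb
bba76666778844677777777778889aaaabbbbbbbbbbbbbb
ba7467766666546667777777777777889abbbbbbbbbbbbb
a8446777777766666656677777777778abbbbbbbbbbbbbb
a7457777777777777666666566777777abbbbbbbbbbbbbb
a6357887777777777777776666665667aaaabbbbbbbbbbb
a63466777888777777777777776666667788aaaabbbbbbb
a744445566677788877777777777777666666778aaaaabb
ba7654444445566677788777777777777777666667799ab
bbaa997654434444566677778877777777777777666668a
bbbbaaaaa8534444444445666777777777777777777777a
bbbbbbbbba447766544444444556667777787777777777a
bbbbbbbba9447777777655444444445566677777777777a
bbbbbbbba8447777777777776544444444455666777777a
bbbbbbbba7457777777777777777665654444444566679a
bbbbbbbba6367777777777777777779aa986654444458ab
bbbbbbbba535777777777777777778abbaaaaa97678aabb
bbbbbbbba544455667777777777778abbbbbbbaaaaabbbb
bbbbbbbba986655544556777777778abbbbbbbbbbbbbbbb
bbbbbbbbbaaaaa9866554445567779abbbbbbbbbbbb
[... 1951 characters left out ...]
2223555556555555
55555555555555655555332222222222222222222223555555555555
55555665556655555555432222222222222222222223555555555555
55555555555555655655432222222222222222222223455555555555
55555555565556556555532222222222222222222223455555555555
55555565555555565555532222222232222222222223455555555555
65566556555555555555543222222222222222222233455555555555
55555555555556555565543222222222222222333334555555565555
55555565555555555555553222222222222333344455555555555555
56655666655555555555553222222233333444555555555555655556
55555555565555555555553222333344445555555555556555555555
55555555565556555555554333444555555555555655555555555565
55655556555555555656555445555555565555555555555555555556
```

Emit:
carry_out([
  [0,0,-77,-1,-31,-4,1],
  [0,0,-77,-1,-31,-4,1],
  [0,0,-77,-1,-31,-4,1],
  [0,0,-77,-1,-31,-4,1],
  [0,0,-77,-1,-31,-4,1],
  [0,0,-77,-1,-31,-4,1],
  [0,0,-77,-1,-31,-4,1],
  [0,0,-77,-1,-31,-4,1],
  [0,0,-77,-1,-31,-8,1],
  [0,0,-77,-1,-31,-8,1],
  [0,0,-77,-1,-31,-8,1],
  [0,0,-77,-1,-31,-8,1],
])

```text
time: 4.3
position: [0.533, -0.2072, 0.2236]
tool_rot: [-2.399, -1.991, 0.002]
ft_force: [-0.2, 0.5, 0.3]
grip_width: 0.999
grip_force: 0.0
```

Run:
```python
from h import *
import pickle
s,im=grab('wrist','w4');print(s['position'],s['joint_positions'].round(3),s['time'],abs(s['qd']).max().round(3))
print(R.from_rotvec(s['tool_rot']).as_matrix().round(3))
pickle.dump((s,im),open('w4.pkl','wb'))
p=proj(im,(.53,-.21,.07),s);print(p)
u,v=p.astype(int);a=max(u-80,0);b=max(v-70,0);print(a,b)
cv2.imwrite('pics/w4c.png',cv2.resize(np.clip(im['pixels'][b:b+120,a:a+160,::-1]*1.3,0,255).astype(np.uint8),None,fx=5,fy=5,interpolation=cv2.INTER_CUBIC))
```

```text
[ 0.53302728 -0.20715513  0.22364794] [ 0.025  0.157  0.347  1.588 -0.064  1.427  0.194] 4.3 0.01
[[ 0.184  0.983 -0.016]
 [ 0.983 -0.184  0.017]
 [ 0.014 -0.019 -1.   ]]
[320.84966735 183.71145069]
240 113
```

View pics/w4c.png

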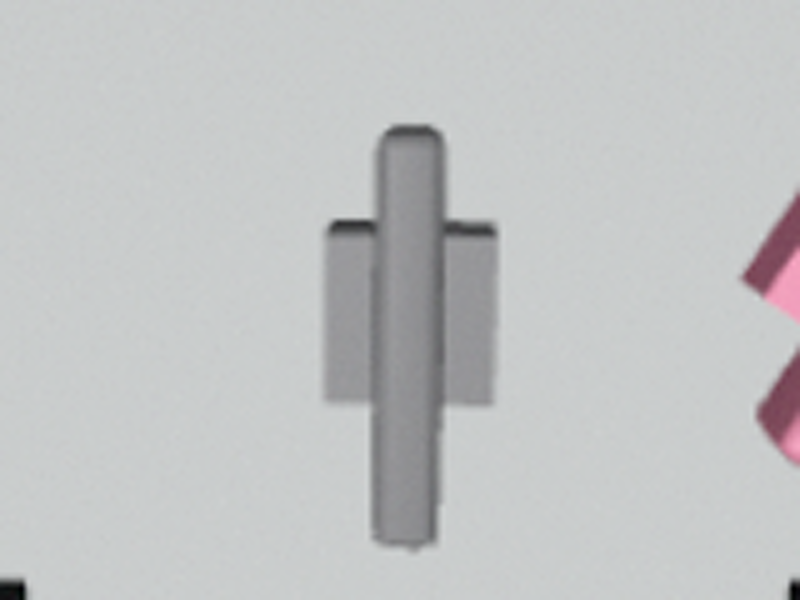

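The wing runs from (412,135) to (405,543) in the crop. The boss top corners are about (330,235), (496,235), (492,403) and (325,403).

Run:
```python
from h import *
import pickle
s,im=pickle.load(open('w4.pkl','rb'));f=lambda x,y:(240+x/5-.4,113+y/5-.4)
_,t=grab('top')
A,B=onplane(im,f(411.5,137),.07,s),onplane(im,f(405,542),.07,s);d=A-B
print('wing',A.round(4),B.round(4),'c',((A+B)/2).round(4),'L',np.linalg.norm(d),'yaw',np.degrees(np.arctan2(d[1],d[0])))
q=np.array([onplane(im,f(*p),.034,s) for p in((330,235),(496,235),(492,403),(325,403))]);print('boss c',q.mean(0).round(4),[np.linalg.norm(q[i]-q[i-1]).round(4) for i in range(4)])
e=q[3]-q[0]+q[2]-q[1];e2=q[1]-q[0]+q[2]-q[3];print('boss yaw',np.degrees(np.arctan2(-e[1],-e[0])),np.degrees(np.arctan2(e2[1],e2[0])))
# height: wing ends in the top view
for nm,a,b in(('endA',f(411.5,137),(386,211.5)),('endB',f(405,542),(428.3,219.5))):
    p,er=tri([ray(im,a,s),ray(t,b)]);print(nm,p.round(4),np.round(er,4))
```

```text
wing [ 0.5405 -0.1604  0.07  ] [ 0.5213 -0.2547  0.07  ] c [ 0.5309 -0.2075  0.07  ] L 0.09629041959216163 yaw 78.48537890204248
boss c [ 0.5308 -0.2081  0.034 ] [np.float64(0.0437), np.float64(0.0419), np.float64(0.0436), np.float64(0.0431)]
boss yaw 77.89220968276865 -10.415225038028813
endA [ 0.5403 -0.1608  0.064 ] [0.0002 0.0002]
endB [ 0.5215 -0.2566  0.0674] [0.0011 0.0011]
```

Emit:
carry_out([
  [8.8,-2.9,-0.9,-0.1,0.2,-5,1],
  [8.8,-2.9,-0.9,-0.1,0.2,-9,1],
  [8.8,-2.9,-0.9,-0.1,0.2,-12,1],
  [8.8,-2.9,-0.9,-0.1,0.2,-14,1],
  [8.8,-2.9,-0.9,-0.1,0.2,-16,1],
  [8.8,-2.9,-0.9,-0.1,0.2,-17.5,1],
  [8.8,-2.9,-0.9,-0.1,0.2,-18.2,1],
  [8.8,-2.9,-0.9,-0.1,0.2,-18.2,1],
  [8.8,-2.9,-0.9,-0.1,0.2,-18.2,1],
])

```text
time: 5.3
position: [0.532, -0.2054, 0.0409]
tool_rot: [-2.343, -1.913, -0.205]
ft_force: [0.6, 0.6, -0.1]
grip_width: 0.998
grip_force: 0.0
```

Emit:
carry_out([
  [0,0,0,0,0,0,0],
  [0,0,0,0,0,0,0],
  [0,0,0,0,0,0,0],
  [0,0,0,0,0,0,0],
  [0,0,0,0,0,0,0],
  [0,0,0,0,0,0,0],
  [0,0,0,0,0,0,0],
  [0,0,0,0,0,0,0],
], squeeze=45)

```text
time: 6.1
position: [0.5312, -0.2052, 0.0399]
tool_rot: [-2.343, -1.911, -0.204]
ft_force: [-0.3, -0.0, 0.1]
grip_width: 0.361
grip_force: 0.0
```

Run:
```python
from h import *
s=ctrl.get_state();print(s['time'],s['position'].round(4),s['grip_width'],s['grip_force'],s['ft_force'].round(1),s['joint_positions'].round(3));print(R.from_rotvec(s['tool_rot']).as_matrix().round(3).tolist())
import pickle;pickle.dump(s,open('sg.pkl','wb'))
```

```text
6.1 [ 0.5312 -0.2052  0.0399] 0.3611699642547033 0.0 [-0.3 -0.   0.1] [ 0.138  0.317  0.357  1.801 -0.309  1.112  0.426]
[[0.198, 0.98, 0.034], [0.965, -0.201, 0.171], [0.174, -0.001, -0.985]]
```

Grip is still closing.

Emit:
carry_out([
  [0,0,0,0,0,0,0],
  [0,0,0,0,0,0,0],
  [0,0,0,0,0,0,0],
  [0,0,0,0,0,0,0],
  [0,0,0,0,0,0,0],
  [0,0,0,0,0,0,0],
])

```text
time: 6.7
position: [0.5312, -0.2051, 0.0399]
tool_rot: [-2.343, -1.911, -0.204]
ft_force: [-0.4, 0.2, -0.4]
grip_width: 0.004
grip_force: 0.0
```

Emit:
carry_out([
  [0,0,0,0,0,3,0],
  [0,0,0,0,0,7,0],
  [0,0,0,0,0,12,0],
  [0,0,0,0,0,17,0],
  [0,0,0,0,0,22,0],
  [0,0,0,0,0,22,0],
])

```text
time: 7.3
position: [0.5346, -0.2069, 0.2682]
tool_rot: [-2.35, -1.919, -0.216]
ft_force: [1.0, -1.2, -0.5]
grip_width: 0.005
grip_force: 0.0
```

Run:
```python
from h import *
s,im=grab('wrist','w5');print(s['time'],s['position'].round(4),s['grip_width'],s['grip_force'],s['ft_force'].round(1),s['joint_positions'].round(3));print(R.from_rotvec(s['tool_rot']).as_matrix().round(3).tolist())
# target orientation at spindle
yaw=np.radians(10.2);X=np.array([np.cos(yaw),np.sin(yaw),0]);Y=np.array([-X[1],X[0],0]);Z=np.array([-.5*X[0],-.5*X[1],.866]);XS=np.cross(Y,Z)
seat=np.array([.5212,.2021,.1153])-.0004*XS-.0002*Y
a=np.radians(2.7);wx=np.cos(a)*XS+np.sin(a)*Y;wy=np.cross(Z,wx)   # wing axes on spindle
# handle frame in tool at grasp
import pickle;g=pickle.load(open('sg.pkl','rb'));Rg=R.from_rotvec(g['tool_rot']).as_matrix()
b=np.radians(78.5);Rh=np.array([[np.cos(b),-np.sin(b),0],[np.sin(b),np.cos(b),0],[0,0,1]])
Rth=Rg.T@Rh; pth=Rg.T@(np.array([.531,-.208,0])-np.array(g['position']))
Rw=np.column_stack([-wx,-wy,Z])  # handle x = -wx => tool x along -XS
Rt=Rw@Rth.T
pickle.dump((seat,Z,XS,Y,Rw,Rth,pth,Rt),open('plan.pkl','wb'))
print('turn',rel(Rt,s),'tool',Rt.round(3).tolist())
for h in(.10,.04,.0):
    T=seat+h*Z-Rt@pth;print(h,T.round(4),'shift cm',((T-s['position'])*100).round(2))
cv2.imwrite('pics/w5c.png',im['pixels'][100:330,200:440,::-1])
```

```text
7.3 [ 0.5346 -0.2069  0.2682] 0.004738907584184793 0.0 [ 1.  -1.2 -0.5] [ 0.108  0.155  0.382  1.516 -0.228  1.52   0.302]
[[0.196, 0.98, 0.047], [0.965, -0.201, 0.166], [0.172, 0.013, -0.985]]
turn [-26.5 -23.5 111.2] tool [[-0.916, -0.215, 0.338], [-0.21, 0.976, 0.052], [-0.341, -0.024, -0.94]]
0.1 [0.4498 0.1885 0.2348] shift cm [-8.48 39.54 -3.34]
0.04 [0.4793 0.1938 0.1829] shift cm [-5.53 40.07 -8.53]
0.0 [0.499  0.1974 0.1482] shift cm [ -3.56  40.43 -12.  ]
```

The fingers shut on nothing, so I'll look.

Run:
```python
import cv2,numpy as np
a=cv2.imread('pics/w5.png')
cv2.imwrite('pics/w5v.png',np.clip(a*1.2,0,255).astype(np.uint8))
```

```text
(no output)
```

View pics/w5v.png

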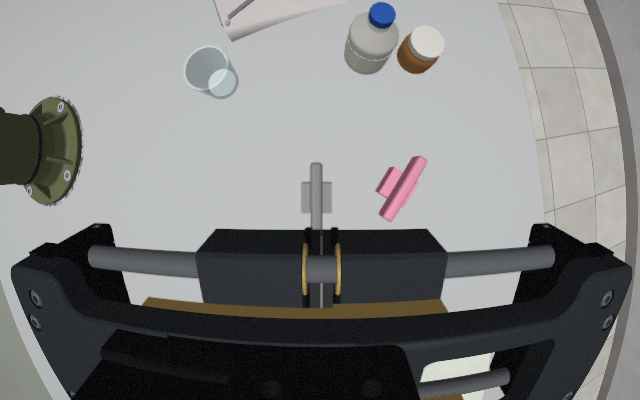

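The handle still stands, with its wing's far end at (316,163). I'll check whether it moved.

Run:
```python
from h import *
s,im=grab('wrist');_,t=grab('top','top1')
print(s['position'])
for P in((.5405,-.1604,.07),(.5213,-.2547,.07),(.531,-.208,.034)):print('expect',proj(im,P,s).round(1),proj(t,P).round(1))
print('tcp px',proj(im,s['position'],s),proj(t,s['position']))
A=onplane(im,(316,164),.07,s);print('A now',A)
a=cv2.imread('pics/top0.png')[195:240,375:440].astype(int);b=cv2.imread('pics/top1.png')[195:240,375:440].astype(int)
c=np.hstack([cv2.imread('pics/top0.png')[170:300,340:470],cv2.imread('pics/top1.png')[170:300,340:470]])
cv2.imwrite('pics/cmp.png',cv2.resize(c,None,fx=3,fy=3,interpolation=cv2.INTER_CUBIC))
```

```text
[ 0.53313102 -0.20633614  0.26425264]
expect [317.9 162.9] [386.1 211. ]
expect [318.1 236.2] [427.3 219.7]
expect [318.2 197.9] [404. 217.]
tcp px [319.98443833 223.92811625] [425.67563131 202.39366289]
A now [ 0.53778646 -0.16125901  0.07      ]
```

View pics/cmp.png

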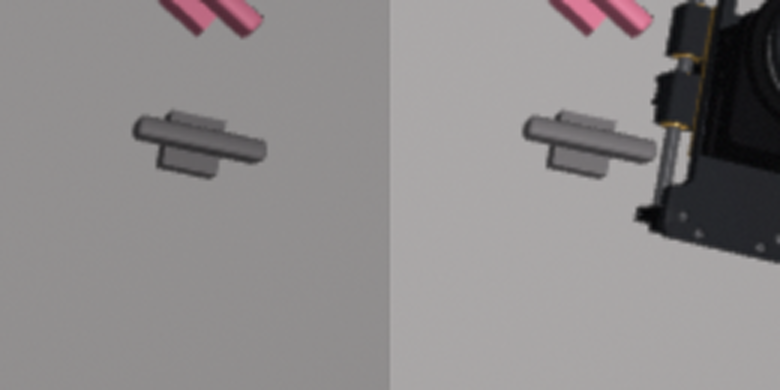

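The handle has not moved. I'll descend again with the fingers open and check from the side with the scene camera before closing.

Emit:
carry_out([
  [0,0,0,0,0,0,1],
  [0,0,0,0,0,0,1],
  [0,0,0,0,0,0,1],
  [0,0,0,0,0,0,1],
  [0,0,0,0,0,0,1],
  [0,0,0,0,0,-5,1],
  [0,0,0,0,0,-10,1],
  [0,0,0,0,0,-14,1],
  [0,0,0,0,0,-18,1],
  [0,0,0,0,0,-20,1],
  [0,0,0,0,0,-22,1],
  [0,0,0,0,0,-22,1],
])

```text
time: 8.65
position: [0.5288, -0.2041, 0.0369]
tool_rot: [-2.339, -1.908, -0.199]
ft_force: [0.3, -0.1, -0.2]
grip_width: 0.973
grip_force: 0.0
```

Run:
```python
from h import *
s,im=grab('wrist','w6');_,c=grab('scene','sc6');print(s['position'],s['grip_width'],s['time'],proj(c,s['position']),proj(c,(.531,-.208,.06)))
a=cv2.imread('pics/sc6.png')[170:300,130:330];b=cv2.imread('pics/w6.png')[100:400,120:520]
a=cv2.resize(np.clip(a*1.5,0,255).astype(np.uint8),(400,260));cv2.imwrite('pics/v6.png',np.vstack([a,b]))
```

```text
[ 0.52879714 -0.20408721  0.03692678] 0.9729954443590333 8.65 [221.63405594 251.56995188] [218.69800823 244.52799324]
```

View pics/v6.png

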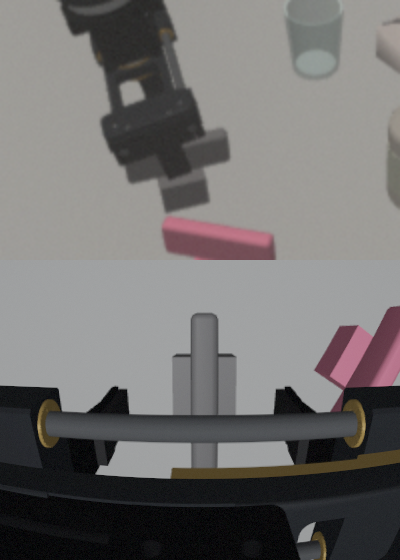

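The fingers straddle the wing correctly (wing at column ~205, fingers at 120 and 285). I'll close again and watch the opening.

Emit:
carry_out([
  [0,0,0,0.2,0,0.4,0],
  [0,0,0,0.2,0,0.4,0],
  [0,0,0,0.2,0,0.4,0],
  [0,0,0,0.2,0,0.4,0],
  [0,0,0,0.2,0,0.4,0],
  [0,0,0,0.2,0,0.4,0],
  [0,0,0,0.2,0,0.4,0],
  [0,0,0,0.2,0,0.4,0],
  [0,0,0,0.2,0,0.4,0],
  [0,0,0,0.2,0,0.4,0],
], squeeze=30)

```text
time: 9.75
position: [0.5331, -0.2052, 0.0439]
tool_rot: [-2.343, -1.911, -0.204]
ft_force: [0.5, -0.3, 0.1]
grip_width: 0.17
grip_force: 0.0
```

Emit:
carry_out([
  [0,0,0,0,0,0,0],
  [0,0,0,0,0,0,0],
])

```text
time: 9.95
position: [0.5332, -0.2052, 0.0439]
tool_rot: [-2.343, -1.911, -0.204]
ft_force: [0.1, -0.6, 0.1]
grip_width: 0.03
grip_force: 0.0
```

Emit:
carry_out([
  [0,0,0,0,0,0,0],
  [0,0,0,0,0,0,0],
])

```text
time: 10.15
position: [0.5332, -0.2051, 0.0439]
tool_rot: [-2.343, -1.911, -0.204]
ft_force: [-0.4, 0.0, 0.4]
grip_width: 0.003
grip_force: 0.0
```

Run:
```python
from h import *
s,im=grab('wrist','w7');print(s['position'],s['grip_width'],s['grip_force'],s['ft_force'],s['torque'])
g=cv2.cvtColor(im['pixels'],cv2.COLOR_RGB2GRAY)
for y in (180,200,215,225,235):print(y,''.join('%x'%(v//16) for v in g[y,280:370]))
o=cv2.cvtColor(cv2.imread('pics/w6.png'),cv2.COLOR_BGR2GRAY)
print('before');
for y in (180,200,215):print(y,''.join('%x'%(v//16) for v in o[y,280:370]))
```

```text
[ 0.53319811 -0.20513059  0.04390619] 0.003130355698921496 0.0 [-0.38119422  0.04244164  0.41990751] [-0.30168547  0.09459119  0.0108888 ]
180 aaaaaaaaaaaaaaaaaaaaaaa86666777777777777777776655489aaaaaaaaaaaaaaaaaaaaaaaaaaaaaaaaaaaaaa
200 aaaaaa9888887887878878765566777777777777777776655467777777777777777789aaaaaaaaaaaaaaaaaaaa
215 aaaaaa9878777778877777765566777777777777777776655467777777777777777789aaaaaaaaaaaaaaaaaaaa
225 aaaaaa9878777777777777776566777777777777777766665467777777777777777789aaaaaaaaaaaaaaaaaaaa
235 111111111111111111111111010000000101110123210111011000000001111111111111111111111111111111
before
180 aaaaaaaaaaaaaaaaaaaaaaaaaaaaaa85666777777777777777776665558aaaaaaaaaaaaaaaaaaaaaaaaaaaaaaa
200 aaaaaaaaaaa987777777777777777765666777777777777777776665546777777777777777778aaaaaaaaaaaaa
215 aaaaaaaaaaaa87777777777777777764666777777777777777766665546777777777777777778aaaaaaaaaaaaa
```

Run:
```python
import cv2
for n in('w7','w5'):
    g=cv2.cvtColor(cv2.imread(f'pics/{n}.png'),cv2.COLOR_BGR2GRAY);print(n)
    for y in range(156,312,6):print(y,''.join('%x'%(v//16) for v in g[y,270:372]))
```

```text
w7
156 aaaaaaaaaaaaaaaaaaaaaaaaaaaaaaaaaa97566666666666666666655569aaaaaaaaaaaaaaaaaaaaaaaaaaaaaaaaaaaaaaaaaa
162 aaaaaaaaaaaaaaaaaaaaaaaaaaaaaaaaa75667777777777777777776665589aaaaaaaaaaaaaaaaaaaaaaaaaaaaaaaaaaaaaaaa
168 aaaaaaaaaaaaaaaaaaaaaaaaaaaaaaaaa7566677777777777777777666548aaaaaaaaaaaaaaaaaaaaaaaaaaaaaaaaaaaaaaaaa
174 aaaaaaaaaaaaaaaaaaaaaaaaaaaaaaaaa75667777777777777777776665489aaaaaaaaaaaaaaaaaaaaaaaaaaaaaaaaaaaaaaaa
180 aaaaaaaaaaaaaaaaaaaaaaaaaaaaaaaaa86666777777777777777776655489aaaaaaaaaaaaaaaaaaaaaaaaaaaaaaaaaaaaaaaa
186 aaaaaaaaaaaaaaaaaaaaaaaaaaaaaaaaa86666777777777777777766665489aaaaaaaaaaaaaaaaaaaaaaaaaaaaaaaaaaaaaaaa
192 aaaaaaaaaaaaaaaaaaaaa9889999889996556677777777777777777666546889999998989899aaaaaaaaaaaaaaaaaaaaaaaaaa
198 aaaaaaaaaaaaaaaa9878887878788888765566777777777777777776655467777777777777777789aaaaaaaaaaaaaaaaaaaaaa
204 aaaaaaaaaaaaaaaa9887877877878777765666777777777777777776655467777777777777777789aaaaaaaaaaaaaaaaaaaaaa
210 aaaaaaaaaaaaaaaa9887777777777878765566777777777777777776655467777777777777777789aaaaaaaaaaaaaaaaaaaaaa
216 aaaaaaaaaaaaaaaa9877887
[... 3769 characters left out ...]
5555555555555555555554477871222222222222222222222222222222
276 222222222222222222222222222222227876445555555555555555555555555555568872222222222222222222222222222222
282 222222222222222222222222222222226876443344434444444443334444443343378862222222222222222222222222222222
288 222222222222222222222222222222224676421122222222225652222222222113577742222222222222222222222222222222
294 222222222222222222222222222222222466310122222222225652222222222101366422222222222222222222222222222222
300 222222222222222222222222222222221110000122222222225652222222222100011122222222222222222222222222222222
306 323233232222222222222222222222222111000122222222225652222222223444444444444444444444444444444444444444
```

The fingers are really shut and the wing was not touched, so the tips must end well short of the reported TCP, above the wing. I'll open, go 20 mm lower and close again. That is safe either way: at worst the fingers meet the 44 mm boss.

Emit:
carry_out([
  [0,0,0,0,0,0,1],
  [0,0,0,0,0,0,1],
  [0,0,0,0,0,0,1],
  [0,0,0,0,0,0,1],
  [0,0,0,0,0,0,1],
  [0,0,0,0,0,0,1],
  [0,0,0,0,0,0,1],
  [0,0,0,-0.2,-0.2,-0.5,1],
  [0,0,0,-0.2,-0.2,-1,1],
  [0,0,0,-0.2,-0.2,-1.5,1],
  [0,0,0,-0.2,-0.2,-2,1],
  [0,0,0,-0.2,-0.2,-2,1],
])

```text
time: 11.4
position: [0.5304, -0.2068, 0.0228]
tool_rot: [-2.342, -1.91, -0.203]
ft_force: [-0.3, 0.5, 0.1]
grip_width: 0.97
grip_force: 0.0
```

Emit:
carry_out([
  [0,0,0,0,0,0,0],
  [0,0,0,0,0,0,0],
  [0,0,0,0,0,0,0],
  [0,0,0,0,0,0,0],
  [0,0,0,0,0,0,0],
  [0,0,0,0,0,0,0],
  [0,0,0,0,0,0,0],
  [0,0,0,0,0,0,0],
  [0,0,0,0,0,0,0],
  [0,0,0,0,0,0,0],
  [0,0,0,0,0,0,0],
  [0,0,0,0,0,0,0],
], squeeze=15)

```text
time: 12.6
position: [0.531, -0.2072, 0.0238]
tool_rot: [-2.343, -1.911, -0.204]
ft_force: [-0.4, -0.8, -0.1]
grip_width: 0.184
grip_force: 15.0
```

It's now gripping 16 mm, the wing, so the true tips are about 30–45 mm short of the reported TCP. I'll calibrate by touch: opening 0.35 (30 mm, narrower than the boss), descending gently until the tips meet the boss top at 34 mm.

Emit:
carry_out([
  [0,0,0,0,0,0,0.35],
  [0,0,0,0,0,0,0.35],
  [0,0,0,0,0,0,0.35],
  [0,0,0,0,0,0,0.35],
  [0,0,0,0,0,-0.4,0.35],
  [0,0,0,0,0,-0.8,0.35],
  [0,0,0,0,0,-1.1,0.35],
  [0,0,0,0,0,-1.4,0.35],
  [0,0,0,0,0,-1.4,0.35],
])

```text
time: 13.5
position: [0.5307, -0.207, 0.0092]
tool_rot: [-2.342, -1.91, -0.203]
ft_force: [-1.2, -0.1, 0.5]
grip_width: 0.355
grip_force: 0.0
```

Emit:
carry_out([
  [0,0,0,0,0,-0.2,0.35],
  [0,0,0,0,0,-0.3,0.35],
  [0,0,0,0,0,-0.3,0.35],
])

```text
time: 13.8
position: [0.5311, -0.2071, 0.0068]
tool_rot: [-2.343, -1.911, -0.204]
ft_force: [-0.1, 0.7, -0.2]
grip_width: 0.352
grip_force: 0.0
```

Emit:
carry_out([
  [0,0,0,0,0,-0.2,0.35],
  [0,0,0,0,0,-0.3,0.35],
  [0,0,0,0,0,-0.3,0.35],
])

```text
time: 14.1
position: [0.531, -0.2071, 0.0037]
tool_rot: [-2.343, -1.911, -0.204]
ft_force: [-0.3, 0.6, 0.7]
grip_width: 0.353
grip_force: 0.0
```

Emit:
carry_out([
  [0,0,0,0,0,-0.2,0.35],
  [0,0,0,0,0,-0.3,0.35],
  [0,0,0,0,0,-0.3,0.35],
])

```text
time: 14.4
position: [0.5313, -0.2072, 0.0011]
tool_rot: [-2.343, -1.911, -0.204]
ft_force: [-0.0, 0.3, 0.9]
grip_width: 0.356
grip_force: 0.5
```

Emit:
carry_out([
  [0,0,0,0,0,-0.2,0.35],
  [0,0,0,0,0,-0.3,0.35],
  [0,0,0,0,0,-0.3,0.35],
])

```text
time: 14.7
position: [0.5314, -0.2072, 0.0005]
tool_rot: [-2.342, -1.911, -0.206]
ft_force: [-5.3, 1.8, 16.3]
grip_width: 0.348
grip_force: 8.1
```

Emit:
carry_out([
  [0,0,0,0,0,-0.2,0.35],
  [0,0,0,0,0,-0.2,0.35],
])

```text
time: 14.9
position: [0.5315, -0.2072, 0.0003]
tool_rot: [-2.341, -1.911, -0.208]
ft_force: [-8.7, 3.3, 27.2]
grip_width: 0.349
grip_force: 13.6
```

Contact came at reported TCP z ≈ 1 mm, so the true tips sit about 35 mm short. I'll raise about 4–5 mm, grip firmly and lift.

Emit:
carry_out([
  [0,0,0,0,0,0.4,0.35],
  [0,0,0,0,0,0.8,0.35],
  [0,0,0,0,0,0.8,0.2],
  [0,0,0,0,0,0.8,0],
  [0,0,0,0,0,0.8,0],
  [0,0,0,0,0,0.8,0],
  [0,0,0,0,0,0.8,0],
  [0,0,0,0,0,0.8,0],
], squeeze=45)

```text
time: 15.7
position: [0.5307, -0.207, 0.0033]
tool_rot: [-2.342, -1.911, -0.203]
ft_force: [-0.1, -0.2, -3.4]
grip_width: 0.183
grip_force: 45.0
```

Run:
```python
from h import *
import pickle
s=ctrl.get_state();print(s['time'],s['position'].round(4),s['grip_width'],s['grip_force'],s['ft_force'].round(1));print(R.from_rotvec(s['tool_rot']).as_matrix().round(3).tolist())
pickle.dump(s,open('sg.pkl','wb'))
```

```text
15.7 [ 0.5307 -0.207   0.0033] 0.18278703501715993 44.994274796918035 [-0.1 -0.2 -3.4]
[[0.198, 0.98, 0.033], [0.965, -0.201, 0.171], [0.174, -0.002, -0.985]]
```

Emit:
carry_out([
  [0,0,0,0,0,2,0],
  [0,0,0,0,0,5,0],
  [0,0,0,0,0,10,0],
  [0,0,0,0,0,15,0],
  [0,0,0,0,0,20,0],
  [0,0,0,0,0,20,0],
  [0,0,0,0,0,20,0],
])

```text
time: 16.4
position: [0.5316, -0.2076, 0.2048]
tool_rot: [-2.344, -1.913, -0.206]
ft_force: [-1.0, -0.4, -3.0]
grip_width: 0.177
grip_force: 45.0
```

Run:
```python
from h import *
import pickle
s,im=grab('wrist','w8')
print(s['position'].round(4),s['grip_width'],s['grip_force'],s['ft_force'].round(2),s['joint_positions'].round(3))
g0=pickle.load(open('sg.pkl','rb'))
_,t=grab('top','top8');d=cv2.cvtColor(t['pixels'],cv2.COLOR_RGB2GRAY)[206:232,383:431];print('\n'.join(''.join('%x'%(v//16) for v in r[::2]) for r in d[::3]))
yaw=np.radians(10.2);X=np.array([np.cos(yaw),np.sin(yaw),0]);Y=np.array([-X[1],X[0],0]);Z=np.array([-.5*X[0],-.5*X[1],.866]);XS=np.cross(Y,Z)
seat=np.array([.5212,.2021,.1153])-.0004*XS-.0002*Y
a=np.radians(2.7);wx=np.cos(a)*XS+np.sin(a)*Y;wy=np.cross(Z,wx)
Rg=R.from_rotvec(g0['tool_rot']).as_matrix();b=np.radians(78.3);Rh=np.array([[np.cos(b),-np.sin(b),0],[np.sin(b),np.cos(b),0],[0,0,1]])
Rth=Rg.T@Rh; pth=Rg.T@(np.array([.531,-.208,0])-np.array(g0['position']));print('pth',pth.round(4))
Rw=np.column_stack([-wx,-wy,Z]);Rt=Rw@Rth.T
pickle.dump((seat,Z,XS,Y,Rw,Rth,pth,Rt),open('plan.pkl','wb'))
print('turn',rel(Rt,s),'tool',Rt.round(3).tolist())
for h in(.10,.04,.0):
    T=seat+h*Z-Rt@pth;print(h,T.round(4),'shift cm',((T-s['position'])*100).round(2))
```

```text
[ 0.5316 -0.2076  0.2048] 0.17748670034869077 44.994103191420436 [-1.03 -0.36 -3.03] [ 0.111  0.182  0.383  1.613 -0.238  1.413  0.331]
aaaaaaaaaaa8633333341122
aaaaaaaaaaaaa44776631122
aaaaaaaaaaaaa35777611122
aaaaaaaaaaaa834566621222
aaaaaaaaaaaaaaa865311222
aaaaaaaaaaaaaaaaaaaa7455
aaaaaaaaaaaaaaaaaaaa645a
aaaaaaaaaaaaaaaaaaaa466a
aaaaaaaaaaaaaaaaaaaa468a
pth [-0.0015  0.0005  0.0031]
turn [-26.1 -24.  111.5] tool [[-0.915, -0.218, 0.339], [-0.214, 0.976, 0.05], [-0.341, -0.027, -0.94]]
0.1 [0.4694 0.192  0.2041] shift cm [-6.22 39.96 -0.06]
0.04 [0.4989 0.1974 0.1522] shift cm [-3.27 40.49 -5.26]
0.0 [0.5186 0.2009 0.1175] shift cm [-1.3  40.85 -8.72]
```

The handle is held and lifted. I'll carry it over the console to 70 mm above the seat.

Emit:
carry_out([
  [0,0,0,0,4,5,0],
  [-26.1,-24,111.5,0,20,7,0],
  [-26.1,-24,111.5,0,20,7,0],
  [-26.1,-24,111.5,0,20,7,0],
  [-26.1,-24,111.5,0,20,7,0],
  [-26.1,-24,111.5,0,30,7,0],
  [-26.1,-24,111.5,0,30,7,0],
  [-26.1,-24,111.5,0,30,7,0],
  [-26.1,-24,111.5,0,30,7,0],
  [-26.1,-24,111.5,-2,36,7,0],
  [-26.1,-24,111.5,-2,36,7,0],
  [-26.1,-24,111.5,-2,36,7,0],
])

```text
time: 17.7
position: [0.5084, 0.1564, 0.2706]
tool_rot: [0.22, 2.863, 0.056]
ft_force: [1.3, -0.9, -2.6]
grip_width: 0.176
grip_force: 45.0
```

```bash
cat > plan.py <<'E'
from h import *
import pickle
seat,Z,XS,Y,Rw,Rth,pth,Rt=pickle.load(open('plan.pkl','rb'))
def rep(hs):
    s=ctrl.get_state();Rc=R.from_rotvec(s['tool_rot']).as_matrix()
    print('t',s['time'],s['position'].round(4),'q',s['joint_positions'].round(3),'grip',round(s['grip_width'],3),round(s['grip_force'],1),'F',s['ft_force'].round(1),'M',s['torque'].round(2))
    o=s['position']+Rc@pth-seat;print('handle rel seat XS,Y,Z mm',(np.array([o@XS,o@Y,o@Z])*1000).round(1),'handle vs goal deg',rel(Rt,s))
    for h in hs: print(h,'shift cm',((seat+h*Z-Rt@pth-s['position'])*100).round(2))
E
python3 -c "
from plan import *
rep([.07,.04])"
```

```text
t 17.7 [0.5084 0.1564 0.2706] q [-0.371 -0.18  -0.042  1.848  0.09   1.218  0.984] grip 0.176 45.0 F [ 1.3 -0.9 -2.6] M [-0.03  0.47 -0.02]
handle rel seat XS,Y,Z mm [ 60.9 -42.6 141.5] handle vs goal deg [-4.7 -4.9 20.8]
0.07 shift cm [-2.42  3.83 -9.25]
0.04 shift cm [ -0.95   4.1  -11.85]
```

Emit:
carry_out([
  [-4.7,-4.9,20.8,-2.4,3.8,-3,0],
  [-4.7,-4.9,20.8,-2.4,3.8,-6,0],
  [-4.7,-4.9,20.8,-2.4,3.8,-9,0],
  [-4.7,-4.9,20.8,-2.4,3.8,-9.2,0],
  [-4.7,-4.9,20.8,-2.4,3.8,-9.2,0],
  [-4.7,-4.9,20.8,-2.4,3.8,-9.2,0],
  [-4.7,-4.9,20.8,-2.4,3.8,-9.2,0],
])

```text
time: 18.4
position: [0.4886, 0.1913, 0.1839]
tool_rot: [-0.292, 2.77, 0.022]
ft_force: [0.5, -0.2, -2.7]
grip_width: 0.178
grip_force: 45.0
```

Run:
```python
from plan import *
rep([.07,.04,.032])
s,im=grab('wrist','w9');_,t=grab('top','t9');_,c=grab('scene','s9')
for n,i in(('top',t),('scene',c)):
    S=s if n=='wrist' else None
    Rc=R.from_rotvec(s['tool_rot']).as_matrix();Tw=lambda p:s['position']+Rc@(Rth@np.array(p)+pth)
    print(n,'wing ends px',proj(i,Tw((.05,0,.07))).round(1),proj(i,Tw((-.05,0,.07))).round(1),'spindle end',proj(i,seat+.026*Z).round(1),'boss c',proj(i,Tw((0,0,.034))).round(1))
print('wrist wing ends',proj(im,Tw((.05,0,.07)),s),proj(im,Tw((-.05,0,.07)),s),'boss corners',[proj(im,Tw((a,b,h)),s).round(0).tolist() for a,b,h in((.022,.022,.034),(.022,-.022,.034),(.022,.022,0),(.022,-.022,0))],'hub',proj(im,seat,s).round(1))
g=cv2.cvtColor(im['pixels'],cv2.COLOR_RGB2GRAY)
for y in range(120,232,4):print(y,''.join('%x'%(v//16) for v in g[y,250:400:2]))
```

```text
t 18.4 [0.4886 0.1913 0.1839] q [-0.438 -0.224 -0.073  2.077  0.132  0.958  1.211] grip 0.178 45.0 F [ 0.5 -0.2 -2.7] M [-0.08  0.59 -0.03]
handle rel seat XS,Y,Z mm [ 6.1 -4.1 73.1] handle vs goal deg [-0.4  0.3  0.8]
0.07 shift cm [-0.44  0.34 -0.57]
0.04 shift cm [ 1.03  0.6  -3.17]
0.032 shift cm [ 1.43  0.67 -3.86]
top wing ends px [224.1 265.4] [210.5 219.2] spindle end [222.5 220.9] boss c [219.5 234.5]
scene wing ends px [353.6 101. ] [385.5  92.9] spindle end [384. 148.] boss c [373.9 113.2]
wrist wing ends [322.49982819 139.33243676] [321.88099123 340.91796126] boss corners [[284.0, 195.0], [361.0, 195.0], [290.0, 191.0], [354.0, 191.0]] hub [326.9 203.2]
120 bbbbbbbbbbbbbbbbbbbbbbbbbbbbbbbb97777777777777777bbbbbbbbbbbbbbbbbbbbbbbbbb
124 bbbbbbbbbbbbbbbbbbbbbbbbbbbbbbbbb6777777777777778bbbbbbbbbbbbbbbbbbbbbbbbbb
128 bbbbbbbbbbbbbbbbbbbbbbbbbbbbbbbbbb77777777777778bbbbbbbbbbbbbbbbbbbbbbbbbbb
132 bbbbbbbbbbbbbbbbbbbbbbbbbbbbbbbbbbbb8777777779abbbbbbbbbbbbbbbbbbbbbbbbbbbb
136 bbbbbbbbbbbbbbbbbbbbbbbbbbbbbbbbbbbbbbbbbbbbbbbbbbbbbbbbbbbbbbbbbbbbbbbbbbb
140 bbbbbbbbbbbbbbbbbbbbbb
[... 1113 characters left out ...]
bb9433333333466677777777776654333443334abbbbbbbbbbbbbbbbbbbb
200 babbbabbbbbbbbbba77777777776566777777777766557777777777abbbbbbbbbbbbbbbbbbb
204 aaaabbbbbbbbbbbba77777777776566777777777766567777777777abbbbbbbbbbbbbbbbbbb
208 aaaaaaababbbbbbba7777777777656677777777776655777777777732222222222222222224
212 aaaaaaababbbbbbba7777777777656677777777776655777777777732222222222222222222
216 aaaabbbbbbbaabaaa77777777776566777777777766557777777777abba9732222222222222
220 aababbbbbbbbabaaa77777777776566777777777766567777777777abbbbaabbab843222222
224 aabbbabaabbbbabaa77777777776566777777777766567777777777abbbaabbaabaabbbb995
228 aaaaaaaaabbbbabaa77772104775566777777777766557740017777abbaabababaabbabaaaa
```

The in-hand pose matches the prediction: boss edges at columns 283/360 against the predicted 284/361. I'll align just above the spindle end.

Emit:
carry_out([
  [-0.4,0.3,0.8,-0.2,0.4,-1,0],
  [-0.4,0.3,0.8,0.3,0.5,-2,0],
  [-0.4,0.3,0.8,1.2,0.65,-3.5,0],
  [-0.4,0.3,0.8,1.2,0.65,-3.5,0],
  [-0.4,0.3,0.8,1.2,0.65,-3.5,0],
])

```text
time: 19.05
position: [0.4986, 0.1971, 0.1459]
tool_rot: [-0.317, 2.778, 0.014]
ft_force: [1.1, -0.3, -3.0]
grip_width: 0.175
grip_force: 45.0
```

Run:
```python
from plan import *
rep([.036,.03,.02,.01,0])
```

```text
t 19.05 [0.4986 0.1971 0.1459] q [-0.44  -0.159 -0.074  2.099  0.145  0.883  1.209] grip 0.175 45.0 F [ 1.1 -0.3 -3. ] M [0.02 0.55 0.01]
handle rel seat XS,Y,Z mm [-3.4 -0.2 34.7] handle vs goal deg [ 0.2 -0.2 -0.1]
0.036 shift cm [0.22 0.06 0.29]
0.03 shift cm [ 0.52  0.12 -0.23]
0.02 shift cm [ 1.01  0.21 -1.1 ]
0.01 shift cm [ 1.5   0.29 -1.97]
0 shift cm [ 1.99  0.38 -2.83]
```

Emit:
carry_out([
  [0.2,-0.2,0,0.3,0.1,0.2,0],
  [0.2,-0.2,0,0.4,0.1,0,0],
  [0.2,-0.2,0,0.4,0.1,0,0],
  [0.2,-0.2,0,0.4,0.1,0,0],
])

```text
time: 19.45
position: [0.5032, 0.1983, 0.1472]
tool_rot: [-0.315, 2.772, 0.02]
ft_force: [-0.3, 0.1, -3.6]
grip_width: 0.178
grip_force: 45.0
```

Run:
```python
from plan import *
rep([.03,.02,.01,0])
```

```text
t 19.45 [0.5032 0.1983 0.1472] q [-0.439 -0.155 -0.071  2.095  0.143  0.875  1.212] grip 0.178 45.0 F [-0.3  0.1 -3.6] M [-0.01  0.65 -0.02]
handle rel seat XS,Y,Z mm [ 1.3  0.2 33.5] handle vs goal deg [-0.1  0.1 -0.1]
0.03 shift cm [ 0.06 -0.01 -0.36]
0.02 shift cm [ 0.55  0.08 -1.23]
0.01 shift cm [ 1.05  0.17 -2.1 ]
0 shift cm [ 1.54  0.25 -2.96]
```

Emit:
carry_out([
  [0,0,0,0.1,0,-0.4,0],
  [0,0,0,0.3,0,-0.8,0],
  [0,0,0,0.55,0.1,-1.2,0],
  [0,0,0,0.55,0.1,-1.2,0],
])

```text
time: 19.85
position: [0.5084, 0.1991, 0.1338]
tool_rot: [-0.315, 2.774, 0.019]
ft_force: [0.1, 0.3, -2.2]
grip_width: 0.181
grip_force: 45.0
```

Run:
```python
from plan import *
rep([.02,.01,0])
```

```text
t 19.85 [0.5084 0.1991 0.1338] q [-0.437 -0.129 -0.07   2.1    0.148  0.846  1.209] grip 0.181 45.0 F [ 0.1  0.3 -2.2] M [-0.02  0.64  0.02]
handle rel seat XS,Y,Z mm [-0.8  0.1 19.3] handle vs goal deg [-0.1  0.  -0.1]
0.02 shift cm [0.04 0.   0.11]
0.01 shift cm [ 0.53  0.09 -0.76]
0 shift cm [ 1.02  0.18 -1.63]
```

No contact force, so I'll continue in.

Emit:
carry_out([
  [0,0,0,0.25,0,-0.4,0],
  [0,0,0,0.5,0.1,-0.75,0],
  [0,0,0,0.5,0.1,-0.75,0],
])

```text
time: 20.15
position: [0.5136, 0.2002, 0.1266]
tool_rot: [-0.315, 2.773, 0.019]
ft_force: [-0.6, 0.3, -2.6]
grip_width: 0.177
grip_force: 45.0
```

Run:
```python
from plan import *
rep([.01,0,-.003])
```

```text
t 20.15 [0.5136 0.2002 0.1266] q [-0.436 -0.111 -0.068  2.1    0.151  0.828  1.208] grip 0.177 45.0 F [-0.6  0.3 -2.6] M [-0.06  0.6  -0.06]
handle rel seat XS,Y,Z mm [ 0.2  0.2 10.4] handle vs goal deg [-0.1  0.1 -0.1]
0.01 shift cm [ 0.01 -0.02 -0.04]
0 shift cm [ 0.5   0.07 -0.91]
-0.003 shift cm [ 0.65  0.09 -1.17]
```

Emit:
carry_out([
  [0,0,0,0.25,0,-0.45,0],
  [0,0,0,0.45,0.1,-0.8,0],
  [0,0,0,0.45,0.1,-0.8,0],
])

```text
time: 20.45
position: [0.5183, 0.2013, 0.1193]
tool_rot: [-0.315, 2.773, 0.019]
ft_force: [-0.1, -0.9, -2.7]
grip_width: 0.179
grip_force: 45.0
```

Emit:
carry_out([
  [0,0,0,0.1,0,-0.15,0],
  [0,0,0,0.1,0,-0.2,0],
  [0,0,0,0.1,0,-0.2,0],
])

```text
time: 20.75
position: [0.5186, 0.2016, 0.1191]
tool_rot: [-0.315, 2.773, 0.02]
ft_force: [-11.3, -3.4, 13.7]
grip_width: 0.179
grip_force: 45.0
```

Run:
```python
from plan import *
rep([0,-.003])
```

```text
t 20.75 [0.5186 0.2016 0.1191] q [-0.435 -0.092 -0.067  2.099  0.155  0.809  1.206] grip 0.179 45.0 F [-11.3  -3.4  13.7] M [-0.82  1.98 -0.29]
handle rel seat XS,Y,Z mm [0.9 0.7 1.3] handle vs goal deg [-0.1  0.1 -0.1]
0 shift cm [-0.   -0.07 -0.16]
-0.003 shift cm [ 0.15 -0.04 -0.42]
```

Seated: at 1.3 mm nominal there are 17 N along the spindle axis. Now I'll work out the shifts for turning clockwise about the axis.

```bash
cat >> plan.py <<'E'
def turn(phis):
    s=ctrl.get_state();Rc=R.from_rotvec(s['tool_rot']).as_matrix()
    e=-Rc@pth
    for p in phis:
        q=R.from_rotvec(-np.radians(p)*Z).as_matrix();print(p,(-p*Z).round(1),'shift cm',((q@e-e)*100).round(2))
    print('moment about Z',round(s['torque']@Z,3), 'angle turned about Z', round(float(rel(Rt,s)@Z),1),'F.Z',round(s['ft_force']@Z,1))
E
python3 - <<'E'
from plan import *
turn([10,20,30,40,60])
E
```

```text
10 [ 4.9  0.9 -8.7] shift cm [-0.01  0.01 -0.  ]
20 [  9.8   1.8 -17.3] shift cm [-0.02  0.03 -0.01]
30 [ 14.8   2.7 -26. ] shift cm [-0.02  0.05 -0.01]
40 [ 19.7   3.5 -34.6] shift cm [-0.02  0.07 -0.01]
60 [ 29.5   5.3 -52. ] shift cm [-0.02  0.1  -0.  ]
moment about Z -0.026 angle turned about Z -0.0 F.Z 17.8
```

Emit:
carry_out([
  [2.5,0.4,-4.3,0,0,0,0],
  [4.9,0.9,-8.7,0,0,0,0],
  [7.4,1.3,-13,0,0,0,0],
  [9.8,1.8,-17.3,0,0,0,0],
  [12.3,2.2,-21.7,0,0,0,0],
  [14.8,2.7,-26,0,0.1,0,0],
  [17.2,3.1,-30.3,0,0.1,0,0],
  [19.7,3.5,-34.6,0,0.1,0,0],
  [19.7,3.5,-34.6,0,0.1,0,0],
])

```text
time: 21.65
position: [0.5187, 0.2019, 0.1192]
tool_rot: [0.618, 2.738, 0.353]
ft_force: [-12.1, -4.8, 13.2]
grip_width: 0.18
grip_force: 45.0
```

```bash
cat >> plan.py <<'E'
def shut():
    # black opening + hub-frame sector look: count dark pixels on the panel left/up of hub (top view)
    _,t=grab('top');g=cv2.cvtColor(t['pixels'],cv2.COLOR_RGB2GRAY)
    print('opening dark px',int((g[165:225,180:222]<60).sum()))
E
python3 - <<'E'
from plan import *
rep([0]);turn([20,40])
E
```

```text
t 21.65 [0.5187 0.2019 0.1192] q [-0.369 -0.135 -0.036  2.152 -0.032  0.725  0.741] grip 0.18 45.0 F [-12.1  -4.8  13.2] M [-0.86  2.09 -0.12]
handle rel seat XS,Y,Z mm [1.2 0.3 1.3] handle vs goal deg [-19.8  -3.4  34.6]
0 shift cm [-0.01 -0.1  -0.16]
20 [  9.8   1.8 -17.3] shift cm [0.   0.04 0.01]
40 [ 19.7   3.5 -34.6] shift cm [0.02 0.07 0.02]
moment about Z 0.133 angle turned about Z 40.0 F.Z 17.8
```

Emit:
carry_out([
  [2.5,0.4,-4.3,0,0,0,0],
  [4.9,0.9,-8.7,0,0,0,0],
  [7.4,1.3,-13,0,0,0,0],
  [9.8,1.8,-17.3,0,0,0,0],
  [12.3,2.2,-21.7,0,0,0,0],
  [14.8,2.7,-26,0,0,0,0],
  [17.2,3.1,-30.3,0,0,0,0],
  [19.7,3.5,-34.6,0,0,0,0],
  [19.7,3.5,-34.6,0,0,0,0],
])

```text
time: 22.55
position: [0.5193, 0.2029, 0.1197]
tool_rot: [1.505, 2.395, 0.659]
ft_force: [-11.9, -3.7, 13.1]
grip_width: 0.18
grip_force: 45.0
```

Run:
```python
from plan import *
rep([0]);turn([20,40])
```

```text
t 22.55 [0.5193 0.2029 0.1197] q [-0.295 -0.2   -0.06   2.25  -0.171  0.59   0.209] grip 0.18 45.0 F [-11.9  -3.7  13.1] M [-0.52  1.76  0.21]
handle rel seat XS,Y,Z mm [1.8 0.6 1.3] handle vs goal deg [-39.6  -6.8  69.1]
0 shift cm [-0.08 -0.2  -0.22]
20 [  9.8   1.8 -17.3] shift cm [0.02 0.02 0.02]
40 [ 19.7   3.5 -34.6] shift cm [0.05 0.04 0.03]
moment about Z 0.278 angle turned about Z 79.9 F.Z 17.5
```

Emit:
carry_out([
  [2.5,0.4,-4.3,0,0,0,0],
  [4.9,0.9,-8.7,0,0,0,0],
  [7.4,1.3,-13,0,0,0,0],
  [9.8,1.8,-17.3,0,0,0,0],
  [9.8,1.8,-17.3,0,0,0,0],
])

```text
time: 23.05
position: [0.5198, 0.2031, 0.12]
tool_rot: [1.908, 2.112, 0.79]
ft_force: [-11.7, -2.7, 12.6]
grip_width: 0.183
grip_force: 45.0
```

Run:
```python
from plan import *
rep([0]);turn([20])
```

```text
t 23.05 [0.5198 0.2031 0.12  ] q [-0.24  -0.234 -0.117  2.301 -0.206  0.513 -0.11 ] grip 0.183 45.0 F [-11.7  -2.7  12.6] M [-0.34  1.51  0.2 ]
handle rel seat XS,Y,Z mm [2.  0.5 1.3] handle vs goal deg [-49.4  -8.5  86.4]
0 shift cm [-0.12 -0.22 -0.24]
20 [  9.8   1.8 -17.3] shift cm [0.03 0.01 0.02]
moment about Z 0.207 angle turned about Z 99.9 F.Z 16.9
```

Emit:
carry_out([
  [2.5,0.4,-4.3,0,0,0,0],
  [4.9,0.9,-8.7,0,0,0,0],
  [7.4,1.3,-13,0,0,0,0],
  [7.4,1.3,-13,0,0,0,0],
])

```text
time: 23.45
position: [0.5191, 0.2032, 0.1196]
tool_rot: [2.183, 1.855, 0.875]
ft_force: [-15.8, -3.0, 14.9]
grip_width: 0.181
grip_force: 45.0
```

Run:
```python
from plan import *
rep([0]);turn([10])
```

```text
t 23.45 [0.5191 0.2032 0.1196] q [-0.18  -0.258 -0.19   2.337 -0.213  0.456 -0.379] grip 0.181 45.0 F [-15.8  -3.   14.9] M [-0.44  1.9   0.5 ]
handle rel seat XS,Y,Z mm [1.  0.7 1.3] handle vs goal deg [-56.7  -9.8  99.4]
0 shift cm [-0.05 -0.23 -0.2 ]
10 [ 4.9  0.9 -8.7] shift cm [0.02 0.   0.01]
moment about Z 0.48 angle turned about Z 114.9 F.Z 20.9
```

Emit:
carry_out([
  [1.5,0.3,-2.6,0,0,0,0],
  [3,0.5,-5.2,0,0,0,0],
  [3,0.5,-5.2,0,0,0,0],
])

```text
time: 23.75
position: [0.5193, 0.2029, 0.1196]
tool_rot: [2.28, 1.744, 0.906]
ft_force: [-15.6, -5.3, 16.6]
grip_width: 0.182
grip_force: 46.7
```

Run:
```python
from plan import *
rep([0]);turn([10])
t=grab('top','t10');w=grab('wrist','w10')
```

```text
t 23.75 [0.5193 0.2029 0.1196] q [-0.151 -0.267 -0.227  2.35  -0.211  0.434 -0.49 ] grip 0.182 46.7 F [-15.6  -5.3  16.6] M [-1.15  1.71  1.19]
handle rel seat XS,Y,Z mm [1.1 0.3 1.3] handle vs goal deg [-59.6 -10.3 104.3]
0 shift cm [-0.07 -0.2  -0.21]
10 [ 4.9  0.9 -8.7] shift cm [0.02 0.   0.01]
moment about Z 1.447 angle turned about Z 120.6 F.Z 22.6
```

Emit:
carry_out([
  [1,0.2,-1.8,0,0,0,0],
  [2,0.3,-3.5,0,0,0,0],
  [2,0.3,-3.5,0,0,0,0],
])

```text
time: 24.15
position: [0.5199, 0.2034, 0.12]
tool_rot: [2.345, 1.663, 0.929]
ft_force: [-11.8, -3.6, 14.2]
grip_width: 0.195
grip_force: 47.3
```

Run:
```python
from plan import *
rep([0]);turn([10])
s,im=grab('wrist','w11')
# polar sample of the panel around the hub: r=70 mm, 4 mm above panel (h=-.006), angle clockwise seen from outside, 0 = up slope
g=im['pixels'].astype(int)
for r in(.06,.075):
  o=[]
  for a in range(0,360,10):
    P=seat-.006*Z+r*(np.cos(np.radians(a))*XS-np.sin(np.radians(a))*Y);u,v=proj(im,P,s)
    o.append('%d:%s'%(a,','.join(map(str,g[int(round(v)),int(round(u))])) if 0<=u<640 and 0<=v<400 else '-'))
  print(r,' '.join(o))
import pickle
s2,i2=pickle.load(open('w3.pkl','rb'));g=i2['pixels'].astype(int);o=[]
for a in range(0,360,10):
    P=seat-.006*Z+.06*(np.cos(np.radians(a))*XS-np.sin(np.radians(a))*Y);u,v=proj(i2,P,s2);o.append('%d:%s'%(a,','.join(map(str,g[int(round(v)),int(round(u))]))))
print('before',' '.join(o))
```

```text
t 24.15 [0.5199 0.2034 0.12  ] q [-0.128 -0.273 -0.255  2.358 -0.208  0.418 -0.571] grip 0.195 47.3 F [-11.8  -3.6  14.2] M [-0.83  1.47  1.33]
handle rel seat XS,Y,Z mm [1.8 0.6 1.3] handle vs goal deg [-61.7 -10.6 107.8]
0 shift cm [-0.13 -0.25 -0.25]
10 [ 4.9  0.9 -8.7] shift cm [0.02 0.   0.01]
moment about Z 1.428 angle turned about Z 124.7 F.Z 18.4
0.06 0:174,177,181 10:174,178,182 20:177,180,184 30:168,171,174 40:27,28,29 50:25,27,30 60:41,45,49 70:42,45,50 80:36,34,29 90:17,20,22 100:45,45,48 110:114,114,117 120:115,115,116 130:181,177,176 140:44,46,47 150:24,25,27 160:37,41,46 170:39,43,49 180:41,44,47 190:39,42,47 200:25,27,29 210:184,181,180 220:186,182,181 230:185,182,180 240:186,183,181 250:188,184,182 260:187,183,181 270:185,181,179 280:43,40,44 290:41,41,43 300:43,42,44 310:46,46,48 320:48,48,50 330:50,50,52 340:127,124,125 350:180,184,188
0.075 0:174,179,182 10:172,175,180 20:175,178,182 30:173,176,180 40:23,22,28 50:38,42,46 60:42,45,50 70:42,46,48 80:42,45,50 90:106,88,53 100:105,88,52 110:95,78,48 120:22,24,27 130:26,27,30 140:105,88,52 150:105,88,51 160:40,44,47 170:41,45,49 180:42,45,52 190:40,42,48 200:24,26,27 210:183,180,178 220:185,182,180 230:186,182,181 240:186,183,181 250:187,183,182 260:185,181,181 270:184,181,180 280:38,39,41 290:41,42,43 300:44,44,47 310:46,45,47 320:47,49,51 330:52,53,54 340:159,155,155 350:180,184,189
before 0:155,156,158 10:170,167,166 20:170,167,165 30:168,165,162 40:168,164,163 50:167,165,164 60:167,164,162 70:169,164,163 80:165,162,160 90:166,163,162 100:167,164,163 110:167,164,162 120:168,165,163 130:169,166,164 140:167,163,161 150:167,163,162 160:168,164,163 170:169,166,164 180:167,164,162 190:168,166,164 200:167,163,162 210:167,165,163 220:169,166,165 230:168,164,164 240:169,166,165 250:171,167,167 260:170,167,166 270:168,165,163 280:23,26,27 290:155,157,158 300:149,151,152 310:150,153,154 320:154,157,158 330:145,148,149 340:152,154,155 350:151,153,154
```

Torque rose to 1.4 N·m, which suggests the stop. I'll check the blade's edge angle finely against its shut position.

```bash
cat >> plan.py <<'E'
def edge(im,s,r=.065,rng=range(-90,50,2),h=-.004):
    g=cv2.GaussianBlur(im['pixels'],(3,3),0).astype(int);o=[]
    for a in rng:
        P=seat+h*Z+r*(np.cos(np.radians(a))*XS-np.sin(np.radians(a))*Y);u,v=proj(im,P,s);p=g[int(round(v)),int(round(u))]
        o.append('%d:%d/%d'%(a,p[0],p[2]-p[0]))
    print(r,' '.join(o))
E
python3 - <<'E'
from plan import *
s2,i2=pickle.load(open('w3.pkl','rb'));edge(i2,s2)
s,im=grab('wrist');edge(im,s);edge(im,s,.08)
_,t=grab('top');edge(t,None,rng=range(-90,110,4))
E
```

```text
0.065 -90:169/-5 -88:152/-4 -86:107/-2 -84:20/4 -82:21/3 -80:22/3 -78:24/2 -76:63/2 -74:144/4 -72:153/3 -70:154/3 -68:153/3 -66:153/3 -64:153/2 -62:153/3 -60:153/3 -58:153/3 -56:153/3 -54:153/4 -52:153/4 -50:153/4 -48:153/3 -46:150/3 -44:150/3 -42:150/3 -40:153/3 -38:153/4 -36:153/4 -34:153/4 -32:154/3 -30:152/3 -28:152/3 -26:149/3 -24:149/3 -22:153/3 -20:154/4 -18:153/4 -16:153/3 -14:154/4 -12:150/4 -10:152/3 -8:152/4 -6:152/3 -4:152/3 -2:152/3 0:153/1 2:165/-4 4:169/-6 6:169/-4 8:169/-5 10:170/-5 12:170/-4 14:170/-4 16:169/-4 18:169/-5 20:170/-5 22:170/-4 24:171/-5 26:170/-5 28:170/-5 30:170/-6 32:169/-5 34:169/-5 36:169/-5 38:168/-4 40:168/-5 42:168/-5 44:169/-5 46:168/-5 48:168/-5
0.065 -90:185/-5 -88:165/-4 -86:38/3 -84:38/2 -82:39/3 -80:40/2 -78:41/2 -76:41/2 -74:40/3 -72:41/2 -70:41/3 -68:41/3 -66:43/2 -64:42/3 -62:42/3 -60:43/3 -58:44/2 -56:43/3 -54:45/2 -52:46/2 -50:44/3 -48:46/2 -46:45/3 -44:46/3 -42:47/1 -40:47/2 -38:48/2 -36:47/2 -34:49/3 -32:50/1 -30:51/2 -28:49/3 -26:50/3 -24:50/2 -22:50/3 -20:143/-3 -18:187/-6 -16:183/-4 -14:178/7 -12:179/8 -10:179/8 -8:179/8 -6:179/8 
[... 640 characters left out ...]
4:177/9 -2:176/9 0:176/9 2:175/9 4:174/9 6:175/9 8:176/8 10:175/9 12:173/9 14:174/8 16:173/7 18:171/7 20:173/7 22:173/6 24:174/7 26:174/6 28:174/5 30:175/6 32:169/6 34:54/5 36:26/4 38:27/3 40:26/4 42:26/5 44:26/4 46:25/6 48:38/7
0.065 -90:174/-11 -86:142/-9 -82:32/-1 -78:18/2 -74:19/2 -70:19/2 -66:18/2 -62:18/2 -58:19/2 -54:19/1 -50:19/2 -46:19/2 -42:19/2 -38:19/2 -34:20/1 -30:19/2 -26:19/1 -22:21/1 -18:109/-7 -14:169/-7 -10:155/0 -6:155/1 -2:155/0 2:155/1 6:155/0 10:155/-1 14:152/0 18:152/0 22:153/-1 26:154/0 30:154/-1 34:150/0 38:152/0 42:154/0 46:153/-1 50:151/0 54:152/0 58:153/-1 62:164/-6 66:177/-12 70:178/-13 74:175/-12 78:87/-6 82:17/1 86:20/3 90:28/3 94:44/3 98:35/4 102:32/5 106:32/5
```

Blade edges are now −15° to 61°; shut and centred on the opening would be about −91° to −15°, and adding 77.3° gives the stop. I'll check the blade didn't move during the last 4° of push.

Run:
```python
from plan import *
_,t=grab('top')
old=cv2.cvtColor(cv2.imread('pics/t10.png'),cv2.COLOR_BGR2RGB)
def cross(px,a0,a1,r):
    g=cv2.cvtColor(px,cv2.COLOR_RGB2GRAY).astype(np.float32);A=np.arange(a0,a1,.5);v=[]
    for a in A:
        P=seat-.004*Z+r*(np.cos(np.radians(a))*XS-np.sin(np.radians(a))*Y);u=proj(t,P);v.append(cv2.getRectSubPix(g,(1,1),(float(u[0]),float(u[1])))[0,0])
    v=np.array(v);m=(v[:4].mean()+v[-4:].mean())/2;i=np.argmax((v-m)*(v[0]-m)<0);return round(A[i-1]+.5*(v[i-1]-m)/(v[i-1]-v[i]),2)
for r in(.06,.07,.08):print(r,[cross(p,54,70,r) for p in(old,t['pixels'])],[cross(p,-15,-4,r) for p in(old,t['pixels'])])
```

```text
0.06 [np.float64(68.84), np.float64(61.11)] [np.float64(-13.18), np.float64(-13.06)]
0.07 [np.float64(61.44), np.float64(61.48)] [np.float64(-13.24), np.float64(-13.28)]
0.08 [np.float64(60.96), np.float64(60.89)] [np.float64(-13.72), np.float64(-13.85)]
```

The blade did not move (<0.1°) through the last 4° of push, so it's at the stop. I'll ease the torque and release.

Emit:
carry_out([
  [-1,-0.2,1.7,0,0,0,0],
  [-1.5,-0.3,2.6,-0.1,0,0.1,0.2],
  [-1.5,-0.3,2.6,-0.1,0,0.1,0.4],
  [-1.5,-0.3,2.6,-0.1,0,0.1,1],
  [-1.5,-0.3,2.6,-0.1,0,0.1,1],
  [-1.5,-0.3,2.6,-0.1,0,0.1,1],
  [-1.5,-0.3,2.6,-0.1,0,0.1,1],
  [-1.5,-0.3,2.6,-0.1,0,0.1,1],
  [-1.5,-0.3,2.6,-0.1,0,0.1,1],
  [-1.5,-0.3,2.6,-0.1,0,0.1,1],
  [-1.5,-0.3,2.6,-0.1,0,0.1,1],
  [-1.5,-0.3,2.6,-0.1,0,0.1,1],
])

```text
time: 25.55
position: [0.5182, 0.2023, 0.1184]
tool_rot: [2.303, 1.719, 0.912]
ft_force: [0.0, -0.6, 0.1]
grip_width: 0.97
grip_force: 0.0
```

Emit:
carry_out([
  [0,0,0,-0.5,0,1,1],
  [0,0,0,-1,0,2.5,1],
  [0,0,0,-1,0,4,1],
  [0,0,0,-1,0,6,1],
  [-10,5,0,-1,0,8,1],
  [-10,5,0,-1,0,11,1],
  [-10,15,0,-1,0,14,1],
  [-10,15,0,-1,-2,15,1],
  [-10,15,0,-1,-3,15,1],
])

```text
time: 26.45
position: [0.5105, 0.1714, 0.2717]
tool_rot: [2.389, 1.807, 0.459]
ft_force: [-0.9, 0.6, 0.0]
grip_width: 0.998
grip_force: 0.0
```

Run:
```python
from plan import *
rep([])
s,im=grab('wrist','w12')
print('boss top exp',proj(im,seat+.034*Z,s),'wing top c',proj(im,seat+.07*Z,s))
d=(R.from_rotvec(-np.radians(120)*Z).as_matrix()@XS)
for k in(-.05,.05):print('wing end exp',proj(im,seat+.07*Z+k*d,s).round(1))
g=cv2.cvtColor(im['pixels'],cv2.COLOR_RGB2GRAY);u,v=proj(im,seat+.05*Z,s).astype(int);print(u,v)
for y in range(max(v-60,0),v+60,4):print(y,''.join('%x'%(c//16) for c in g[y,max(u-80,0):u+80:2]))
edge(im,s,.075,range(-90,100,4))
```

```text
t 26.45 [0.5105 0.1714 0.2717] q [-0.314 -0.215 -0.07   1.887  0.014  1.148 -0.664] grip 0.998 0.0 F [-0.9  0.6  0. ] M [-0.24  0.43  0.02]
handle rel seat XS,Y,Z mm [ 64.  -29.6 140.3] handle vs goal deg [-39.7  -9.8 111.9]
boss top exp [275.33798223 182.85333279] wing top c [262.88572152 192.69600986]
wing end exp [263.1 140.7]
wing end exp [263.6 239.6]
270 186
126 aa866668aaaaaaaaaaaabaaaaabbaaaaaaaaa91111111111111111111111111122111118aaaaa9aa
130 66667aaaaaaaaaaaaaaabaaaabababaaaaaaaaa2111111111111111111111111111116aaaaaaaa9a
134 67aaaaaaaaaaaaaaaaaaaaabbbbbaabbbbabbbba2111111111111111111111111115abbaaaaaaaaa
138 aaaaaaaaaaaaaaaaaaababaabbbaaaabbba9643344421111111111111111111114bbbaaaaaaaaaaa
142 aaaaaaaaaaaaaaaaaabbbbbbbbbaaaa656666544444411111111111111111114abaaaaaaaaaaaaaa
146 aaaaaaaaaaaaaaaaabbabbbbbbaaaa966666664444442111111111111111129aaaa9aaaaaaaaaaaa
150 aaaaaaaaaaaaaaaaaaaaaaaaaaaaaaa666666654444421111111111111139aaaaaaa9aaaaaaaaaaa
154 aaaaaaaaaaaaaaaaaaaaaaaaaaaaaaa66666665444449aa899868631129aaa99aaaaaa9aaaaaa9aa
158 8aaaaaaaaaaaaaaaaaaaaabbbbbbaaa766666654444444443
[... 1568 characters left out ...]
aaaaaaaaaaaaaa9200001110119aaaaaaa9666666548aaaaaaaaaaaaaaaaaaaaaaaaaaaaaaaaaa
238 aaaaaaaaaaaaaaa50000001101118aaaaaaaa7666668aaaaaaaaaaaaaaaaaaaaaaaaaaaaaaaaaa86
242 aaaaaaaaaaaaa7000001101101118aaaaaaaaaaaaaaaaaaaaaaaaaaaaaaaaaaaaaaaaaaa97566666
0.075 -90:176/-5 -86:74/0 -82:24/2 -78:24/2 -74:24/2 -70:24/3 -66:25/2 -62:26/2 -58:25/2 -54:25/2 -50:26/3 -46:26/2 -42:28/1 -38:28/1 -34:28/3 -30:26/3 -26:28/2 -22:31/2 -18:175/-5 -14:166/2 -10:162/3 -6:162/3 -2:161/4 2:160/3 6:160/3 10:159/3 14:158/4 18:160/4 22:160/4 26:161/3 30:156/3 34:160/3 38:159/3 42:155/4 46:160/3 50:160/3 54:157/3 58:157/3 62:172/-4 66:174/-6 70:173/-5 74:172/-5 78:172/-5 82:171/-5 86:172/-5 90:174/-5 94:174/-5 98:175/-4
```

The handle stands where a seated one should: wing ends at rows 140 and 239, against the predicted 140.7 and 239.6. The blade is unchanged at the stop, so I'm handing in.

```bash
python3 -c "
from h import *
print(ctrl.close_job())"
```

```text
the job is handed in; nothing more can be done
None
```

The handle is fully home on the spindle, and the shutter is turned clockwise to its stop (the blade stayed still through the last 4° of push); I then released the handle and handed the job in at about 26 s, with the bottle, beaker and jar left untouched.

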